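Release the swing bolt of a pressure filter pot

TASK

Release the lid of the pressure filter pot: loosen the wing nut by turning it anticlockwise, only as far as it needs to come clear of the raised lips of the slotted lug and never up to the collar at the end of the thread, then swing the eyebolt out of the slot and all the way down until it lies level, pointing away from the pot. Feel whether the bolt is free and never pull it hard against the lug while the nut is still caught. Leave the other things on the bench where they are.

Things in the scene. Friction and masses are not known exactly. Their poses are not given: they have to be found in the camera images.
- pot: Steel pressure filter pot, 104 mm across (118 mm at rim and lid) and 117 mm high with its blue lid, fixed to the bench; origin at the centre of its underside, z up. Its swing bolt stands at its -x side, 74 mm from the pot's axis; a short outlet stub is at its +x side, 76 mm from the axis.
- lid: Blue lid of the pot; it does not move. Origin and axes as the pot's. Its top is at z = 117 mm; a small brass vent plug near its middle rises to 124 mm. At its -x side a forked lug juts out to 90 mm from the axis (see lug_seat).
- lug_seat (a point): Point on the lug's flat top (seat), z = 120 mm, on the upright bolt's axis; axes as the pot's. The lug's two arms, 14 mm wide, leave a 13 mm slot open to -x. At each arm's outer end a lip stands 4 mm above the seat, inner face 13 mm from the bolt's axis, 3 mm thick. To pass, the washer must rise over the lips and 1 to 2 mm more, as it dips when the bolt tilts.
- swing_bolt: Steel eyebolt, 8 mm thick, 96 mm long. Origin on its hinge, 50 mm above the bench, 74 mm from the pot's axis; own z up along the bolt, own y along the hinge. Upright at the start; swings only outwards (head towards the pot's -x) to a stop at 90 degrees, level. Stiff hinge (0.13 N m): it stays at any angle. A brass collar at its top ends the thread.
- nut_face (a point): Brass wing nut on the bolt: centre of its washer's underside, on the bolt's axis; z along the bolt, x and y turn with the nut. Washer 22 mm across, 3 mm thick; hub 20 mm across up to 10 mm; two wings 10 mm thick (own x) reaching 26 mm either way (own y), 10 to 42 mm above this point, with a 10 mm gap between them. Grip the wings across their 10 mm.
- wings_top (a point): Point on the nut's axis level with the tops of the wings, 42 mm above nut_face. Anticlockwise from above raises the nut, 10 mm a full turn (1.6 mm a radian); turning takes about 0.1 N m and it stays where left. Done up fully, nut_face is 70.3 mm from the hinge; it starts 0 to 2 rad short of that. Over 78.5 mm from the hinge it counts as run up to the collar.
- beaker: Glass beaker, 58 mm across, 70 mm high, to the right of the pot; loose, to be left alone; origin under its centre.
- weigh_tray: White square weighing tray, 82 mm, 16 mm high, to the right in front; loose, to be left alone; origin under its centre.
- stopper: Black rubber stopper, 29 mm across, 30 mm high, to the left behind the pot; loose, to be left alone; origin under its centre.

How it is judged:
On the way, in this order (a step that is already met when the one before it is completed fails the run):
1. the wing nut is loosened to over 4.2 mm above its done-up height while the bolt still stands upright in the slot (within 0.15 rad) (z of nut_face in the frame of swing_bolt above 0.0745 m and angle between swing_bolt's own z axis and vertical below 0.15 rad), for 0.1 s.
2. the bolt is swung out of the slot, over 0.6 rad from upright (angle between swing_bolt's own z axis and vertical above 0.6 rad), for 0.1 s.
At the end, for the whole second after the job is handed in: The eyebolt lies out of the slot, level to within 0.17 rad (over 1.40 rad from upright) and at rest, the wing nut still short of the collar (under 78.5 mm from the hinge) (angle between swing_bolt's own z axis and vertical above 1.4 rad and angular speed of swing_bolt below 0.1 rad/s and z of nut_face in the frame of swing_bolt below 0.0785 m); the robot touches nothing.
It fails at once if the bolt, nut or washer is pulled against the lid's lug with more than 50 N (contact force between lid and swing_bolt above 50 N).
It fails at once if the wing nut is run up to the collar at the end of the thread (78.5 mm from the hinge) (z of nut_face in the frame of swing_bolt above 0.0785 m).
It fails at once if the beaker, weighing tray or stopper is moved by more than 20 mm (distance of any of beaker, weigh_tray, stopper from where it was at the start of the episode above 0.02 m).
It also fails if it takes over 72 s, if anything falls off the work surface, if the arm or the gripper's body presses on something with over 40 N, if the wrist force passes 120 N, or if a joint passes its speed limit or range.

ROBOT

A 6-joint arm with a two-finger parallel gripper is mounted at the origin on a cart in front of the work surface, level with it; the furniture and walls round the work are solid. World frame = base frame: x ahead of the robot, y to its left, z up, the work surface at z = 0. Lengths are in m, angles in rad, forces in N, time in s.
With the tool pointing down it reaches from about 0.425 to 0.95 m from the base axis. Payload 3.5 kg.
Tool frame: the origin (TCP) lies at the very end of the fingers, on their centre line; the grasp point (between the pads) lies behind it (ctrl.grasp_offset is the z of the grasp point in the tool frame, in m); z points along the fingers, x is the direction in which the jaws open and shut, and the axes are right-handed (so a half turn about z gives the same grasp; the last joint's range is limited). The gripper opens to 85 mm and grips with 20 to 120 N. Pads are 22 mm wide; open, the fingers measure 114 mm over their backs; the gripper's body (76 mm by 85 mm) begins 54 mm behind the grasp point. The pads swing forward as they close: fully open they stand 13 mm farther back than shut.
Start: joints at [-1.467, 0.286, 1.577, -0, 1.279, -0.15], TCP at [0.17, -0.653, 0.231] pointing down, gripper open.
Joint ranges: [-2.77, 2.77], [-0.9, 2.22], [0.21, 2.48], [-1.53, 4.67], [0.24, 2.81], [-2.84, 2.84]. Speed limits (rad/s): [2.79, 2.79, 3.14, 3.14, 3.14, 3.14].

INTERFACE

Orientations are given as a unit quaternion [x, y, z, w].
In Python, from plant import ctrl gives the robot as it stands.
- The arm moves only by the shell command python3 -m jog 'ROWS' [FORCE]. ROWS is JSON, a list of rows, each an object with "grip": the closure, from 0 (fully open) to 1 (shut); "xyz": the shift along the tool's x, y, z in m, a list of three; "dr": the turn, a rotation vector about the tool's x, y, z in rad, a list of three. A call has 1 to 12 rows; each row is the pose to reach, as a shift and turn from the pose commanded when the call began, along the tool's axes at that moment; what a row does not reach only later rows make up. A row lasts 1/12 s, in which the tool goes at most 41.7 mm and 7.16 degrees, less where a joint would pass 70% of its speed; a pose out of reach is approached as far as the arm can. A call with a gripper value outside its range is refused whole. The fingers move at their own pace and stop on an object; FORCE is the grip in N (left out, the last holds). Time passes only in rows, so rows that repeat a pose let the fingers close. It gives the time, the measured TCP pose, the force and the opening at its end, in the units of the state.
- ctrl.get_state(): the state, without advancing time (a new reading comes with each control period).
- ctrl.read_camera(name): name is "side" or "top"; returns the picture (480x640x3 uint8, red, green, blue); there is no depth.
- ctrl.get_calibration(name): a dict with "mtx" (3x3 intrinsics, pixels), "R" (3x3) and "t" (3): a world point X has camera coordinates R X + t. Camera axes: x right, y down, z forward; pixel columns grow to the right and rows downward; lengths in m; the calibration is good to about 2 mm. A picture is of the moment at which its call begins. get_calibration takes no time and is no camera call.
- ctrl.sign_off(): hands the job in, once; it reports no verdict.
The state is a dict: "time": time; "qpos": joint angles; "dq": joint speeds; "joint_efforts": joint torques, N m; "eef_pos": TCP position; "tcp_rot": TCP orientation; "contact_force": force on the tool from outside, world axes, zero at the start; "wrist_torque": the same for the moment, N m; "opening": opening from 0.0 (shut) to 1.0 (fully open).
Only numpy, scipy, OpenCV 4.12 (cv2) and the standard library are available. Lean on these libraries where they do the work, as an engineer would, in place of code of your own. Each camera call takes 0.05 s, during which the arm holds its last target.

## Working session

There is one attempt and no reset: what is moved stays moved. The work goes in short steps, Python scripts to look and compute and a shell command to move; the robot and the scene stay as the last step left them, time stands still between calls to the robot, and variables do not carry over. Pictures are saved under pics/ and viewed, and the job is handed in when it is done.

```bash
ls; mkdir -p pics; python3 - <<'E'
from plant import ctrl
import cv2
s=ctrl.get_state();print({k:s[k] for k in('time','eef_pos','tcp_rot','contact_force','opening')},ctrl.grasp_offset)
for n in('side','top'):
    im=ctrl.read_camera(n);cv2.imwrite(f'pics/{n}0.png',im[:,:,::-1]);c=ctrl.get_calibration(n)
    print(n,c['mtx'],c['R'],c['t'],-c['R'].T@c['t'])
E
```

```text
pics
{'time': 0.0, 'eef_pos': array([ 0.16944208, -0.65269862,  0.22992645]), 'tcp_rot': array([ 0.79089502, -0.61195069, -0.00081043, -0.00086866]), 'contact_force': array([ 0.3939548 , -0.55346173,  0.49517851]), 'opening': 0.9995212286929592} -0.0187
side [[537.72129505   0.         319.15909377]
 [  0.         537.72129505 243.44152091]
 [  0.           0.           1.        ]] [[-0.94039727 -0.34007038  0.00226016]
 [-0.23338592  0.64052008 -0.7316181 ]
 [ 0.24735397 -0.68853915 -0.68171098]] [0.49892097 0.25258024 1.08081356] [0.26078906 0.75206797 0.9204671 ]
top [[447.34728886   0.         307.70468685]
 [  0.         447.34728886 240.70867217]
 [  0.           0.           1.        ]] [[-9.85941902e-03 -9.99951320e-01  3.86044060e-04]
 [-9.99059942e-01  9.83433059e-03 -4.22198833e-02]
 [ 4.22140315e-02 -8.01944676e-04 -9.99108269e-01]] [-0.07936973  0.53870212  0.97223301] [ 0.4963713  -0.08388396  0.99414062]
```

View pics/side0.png

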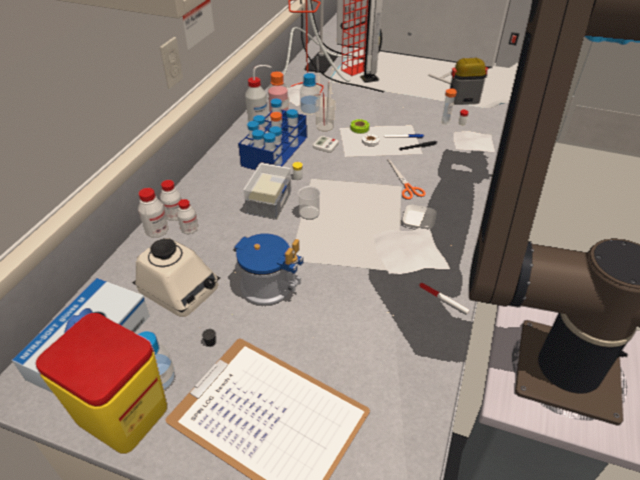

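View pics/top0.png

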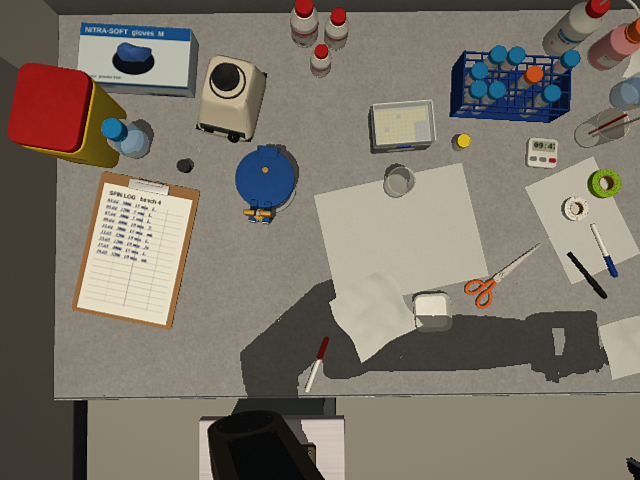

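The side view shows the blue lid at about (263,253) with the brass nut at (293,255). The top view has the lid at (266,177) and the nut at (258,213), on the robot's side of the pot. I'll enlarge both and measure.

```bash
cat > h.py <<'E'
import numpy as np,cv2
from plant import ctrl
def ray(n,u,v):
    c=ctrl.get_calibration(n);d=c['R'].T@np.linalg.inv(c['mtx'])@np.array([u,v,1.]);return -c['R'].T@c['t'],d/np.linalg.norm(d)
def plane(n,u,v,z):
    o,d=ray(n,u,v);return o+d*(z-o[2])/d[2]
def proj(n,X):
    c=ctrl.get_calibration(n);p=c['mtx']@(c['R']@np.asarray(X)+c['t']);return p[:2]/p[2]
def tri(p,q):
    o1,d1=ray('side',*p);o2,d2=ray('top',*q)
    A=np.stack([d1,-d2],1);s=np.linalg.lstsq(A,o2-o1,rcond=None)[0]
    a,b=o1+s[0]*d1,o2+s[1]*d2;return (a+b)/2,np.linalg.norm(a-b)
def crop(n,name,x,y,w,h,k):
    im=ctrl.read_camera(n)[:,:,::-1].copy();cv2.imwrite(f'pics/{name}_full.png',im)
    cv2.imwrite(f'pics/{name}.png',cv2.resize(im[y:y+h,x:x+w],None,fx=k,fy=k,interpolation=cv2.INTER_CUBIC));return im
E
python3 - <<'E'
import cv2,numpy as np
from h import *
a=cv2.imread('pics/side0.png');b=cv2.imread('pics/top0.png')
A=cv2.resize(a[220:310,220:320],(500,450),interpolation=2);B=cv2.resize(b[135:235,220:310],(405,450),interpolation=2)
B=cv2.resize(b[135:235,220:280],(270,450),interpolation=2)
cv2.imwrite('pics/z0.png',np.hstack([A,B]))
for n,im in(('top',b),('side',a)):
    hsv=cv2.cvtColor(im,cv2.COLOR_BGR2HSV)
    for nm,lo,hi in(('blue',(100,120,50),(118,255,255)),('brass',(8,110,90),(28,255,255))):
        m=cv2.inRange(hsv,lo,hi);x0,y0,x1,y1=(225,135,305,230) if n=='top' else (225,230,310,310)
        k=np.zeros_like(m);k[y0:y1,x0:x1]=m[y0:y1,x0:x1]
        N,l,s,c=cv2.connectedComponentsWithStats(k)
        for i in range(1,N):
            if s[i][4]>6: print(n,nm,s[i],c[i])
E
```

```text
top blue [ 235  146   60   64 2778] [264.47480202 177.7037437 ]
top blue [249 216   7   5  25] [251.6  217.84]
top blue [262 217   8   5  31] [266.12903226 219.06451613]
top brass [262 167   6   6  28] [264.78571429 169.5       ]
top brass [243 209  11   7  56] [248.375 212.   ]
top brass [255 209  16  10  89] [262.6741573  213.83146067]
side blue [ 235  234   61   40 1693] [262.54577673 254.03366804]
side blue [298 261   4   3   9] [299.44444444 262.33333333]
side brass [286 239  13  25 194] [292.10309278 252.11340206]
side brass [255 244   5   5  18] [256.72222222 246.11111111]
```

View pics/z0.png

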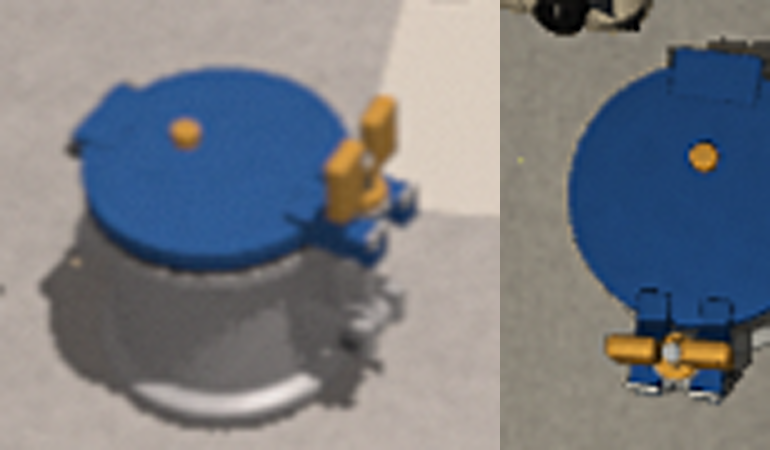

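```bash
python3 - <<'E'
from h import *
b=cv2.imread('pics/top0.png');a=cv2.imread('pics/side0.png')
hs=cv2.cvtColor(b,cv2.COLOR_BGR2HSV);m=cv2.inRange(hs,(100,120,40),(118,255,255));m[:, :225]=0;m[:,305:]=0;m[:135]=0;m[230:]=0
c=max(cv2.findContours(m,0,cv2.CHAIN_APPROX_NONE)[0],key=cv2.contourArea)[:,0]
P=np.array([plane('top',*p,0.117)[:2] for p in c])
ok=np.ones(len(P),bool)
for _ in range(20):
    A=np.c_[2*P[ok],np.ones(ok.sum())];s=np.linalg.lstsq(A,(P[ok]**2).sum(1),rcond=None)[0];r=np.sqrt(s[2]+s[:2]@s[:2])
    e=np.hypot(*(P-s[:2]).T)-r; ok=abs(e)<max(.002,np.percentile(abs(e),40))
print('lid',s[:2],r,ok.sum())
lid=s[:2]
# brass nut wings in top
mb=cv2.inRange(hs,(8,110,60),(28,255,255));k=np.zeros_like(mb);k[205:225,238:276]=mb[205:225,238:276]
for r_ in k[205:222,240:274]: print(''.join('#' if v else '.' for v in r_))
hs2=cv2.cvtColor(a,cv2.COLOR_BGR2HSV);mb=cv2.inRange(hs2,(8,110,60),(28,255,255))
for i,r_ in enumerate(mb[236:270,280:305]): print(236+i,''.join('#' if v else '.' for v in r_))
# vent plug
p,e=tri((256.7,246.1),(264.8,169.5));print('vent',p,e)
for (u,v) in((243.5,212.6),(271.5,213.6),(257.5,213)): 
    q=plane('top',u,v,.163);print(q, np.hypot(*(q[:2]-lid)))
E
```

```text
lid [ 6.58066024e-01 -3.78372202e-04] 0.057533609178641094 139
..................................
..................................
..................................
..................................
.....##..........####.............
....##########..########..........
...############.....###########...
...############.....############..
....###########.....############..
.....##########.....############..
......###########..############...
...............#################..
...............########...........
................######............
..................................
..................................
..................................
236 .........................
237 .........................
238 .........................
239 ...............###.......
240 ..............#####......
241 ..............#####......
242 .............######......
243 .............######......
244 ............#######......
245 .............######......
246 .............######......
247 .............######......
248 .........##########......
249 ........###########......
250 ........#####.####.......
251 .......#####...##........
252 ......######...#.........
253 ......#######.##.........
254 ......##########.........
255 ......##########.........
256 ......#######.###........
257 ......###########........
258 ......###########........
259 ......###########........
260 ......##########.........
261 ......#########..........
262 ......#####..............
263 ......####...............
264 .........................
265 .........................
266 .........................
267 .........................
268 .........................
269 .........................
vent [ 0.67484497 -0.00139842  0.12071013] 0.0010772137636551177
[0.58511775 0.03463155 0.163     ] 0.08091443049592038
[ 0.58273428 -0.01755648  0.163     ] 0.07726551393334047
[0.58411306 0.00853565 0.163     ] 0.07448825506663155
```

```bash
python3 - <<'E'
from h import *
t=-0.046
ex=np.array([np.cos(t),np.sin(t),0]);ey=np.array([-np.sin(t),np.cos(t),0])
for z0 in (.0703,.072,.0735):
    zt=.05+z0+.042
    c=plane('top',257.4,213,zt)   # axis at wing tops
    print(z0,c[:2])
    for nm,a,b,h in(('far top corner',5,-26,0),('far outer -x',-5,-26,0),('near inner +x',5,5,0),('near outer+x',5,26,0),('near outer -x',-5,26,0),('near outer bottom +x',5,26,-32),('near outer bottom -x',-5,26,-32)):
        X=c+ex*a/1e3+ey*b/1e3+[0,0,h/1e3];print('  ',nm,proj('side',X).round(1),proj('top',X).round(1))
p,e=tri((293,250.5),(257.4,213));print(p,e)
a=cv2.imread('pics/side0.png')
cv2.imwrite('pics/z1.png',cv2.resize(a[232:276,274:314],(720,792)[:2] if 0 else (540,594),interpolation=0))
E
```

```text
0.0703 [0.58418879 0.00880007]
   far top corner [296.4 236.5] [271.4 210.8]
   far outer -x [300.8 237.7] [271.2 216.2]
   near inner +x [290.2 245.9] [254.8 210.2]
   near outer+x [285.9 252.4] [243.6 209.8]
   near outer -x [290.3 253.7] [243.4 215.2]
   near outer bottom +x [286.5 263.5] [245.9 211.7]
   near outer bottom -x [290.9 264.8] [245.7 216.8]
0.072 [0.58400932 0.00861065]
   far top corner [296.5 235.9] [271.5 210.8]
   far outer -x [300.9 237.1] [271.2 216.2]
   near inner +x [290.3 245.2] [254.8 210.2]
   near outer+x [285.9 251.7] [243.6 209.8]
   near outer -x [290.4 253.1] [243.3 215.2]
   near outer bottom +x [286.6 262.9] [245.9 211.7]
   near outer bottom -x [291.  264.2] [245.7 216.8]
0.0735 [0.58385097 0.00844352]
   far top corner [296.6 235.3] [271.5 210.8]
   far outer -x [300.9 236.5] [271.3 216.2]
   near inner +x [290.4 244.6] [254.8 210.2]
   near outer+x [286.  251.2] [243.5 209.8]
   near outer -x [290.5 252.5] [243.3 215.2]
   near outer bottom +x [286.6 262.3] [245.9 211.7]
   near outer bottom -x [291.  263.7] [245.7 216.8]
[0.5853849  0.01033315 0.14755758] 0.0007464831100036254
```

View pics/z1.png

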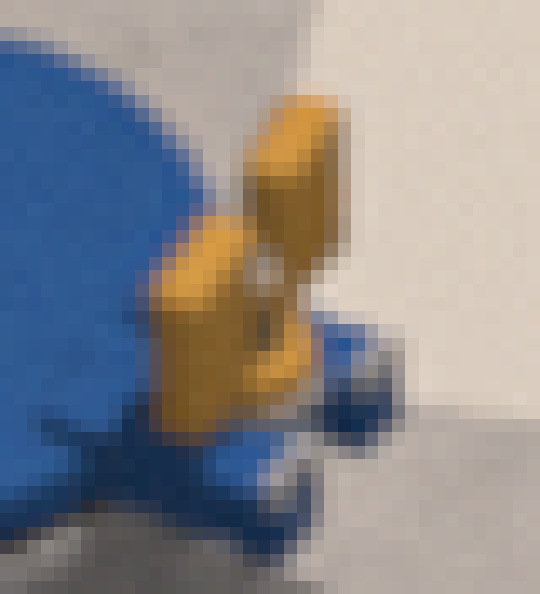

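The bolt axis is at about (0.584, 0.009), 74.5 mm from the lid centre as it should be. The nut looks low on the thread (z0 about 70–72 mm), and the wings lie roughly along world y. Next I work out the approach move.

```bash
cat >> h.py <<'E'
from scipy.spatial.transform import Rotation as Ro
def go(xyz,yaw):
    s=ctrl.get_state();R=Ro.from_quat(s['tcp_rot'])
    T=Ro.from_matrix(np.array([[np.cos(yaw),np.sin(yaw),0],[np.sin(yaw),-np.cos(yaw),0],[0,0,-1.]]))
    print('xyz',R.inv().apply(np.array(xyz)-s['eef_pos']).round(4),'dr',(R.inv()*T).as_rotvec().round(4))
def st():
    s=ctrl.get_state();print('t',round(s['time'],2),'p',s['eef_pos'].round(4),'q',s['tcp_rot'].round(4),'F',s['contact_force'].round(1),'M',s['wrist_torque'].round(2),'op',round(s['opening'],3),'j',s['qpos'].round(2))
E
python3 -c "
from h import *
go([.584,.0088,.23],-.046)"
```

```text
xyz [-0.5363 -0.5674  0.0014] dr [-0.0016  0.0016 -1.271 ]
```

```bash
python3 -m jog '[{"grip":0,"xyz":[-0.024,-0.026,0],"dr":[0,0,-0.06]},{"grip":0,"xyz":[-0.049,-0.052,0],"dr":[0,0,-0.12]},{"grip":0,"xyz":[-0.073,-0.077,0],"dr":[0,0,-0.17]},{"grip":0,"xyz":[-0.1,-0.106,0],"dr":[0,0,-0.24]},{"grip":0,"xyz":[-0.125,-0.132,0],"dr":[0,0,-0.3]},{"grip":0,"xyz":[-0.15,-0.159,0],"dr":[0,0,-0.36]},{"grip":0,"xyz":[-0.175,-0.185,0],"dr":[0,0,-0.42]},{"grip":0,"xyz":[-0.2,-0.212,0],"dr":[0,0,-0.48]},{"grip":0,"xyz":[-0.225,-0.238,0],"dr":[0,0,-0.54]},{"grip":0,"xyz":[-0.25,-0.265,0],"dr":[0,0,-0.6]},{"grip":0.2,"xyz":[-0.275,-0.291,0],"dr":[0,0,-0.66]},{"grip":0.3,"xyz":[-0.3,-0.317,0],"dr":[0,0,-0.72]}]' 30; python3 -c "
from h import *
st();go([.584,.0088,.23],-.046)"
```

```text
time: 1.1
eef_pos: [0.4014, -0.2815, 0.231]
tcp_rot: [0.956, -0.293, -0.0, -0.0]
contact_force: [0.3, -0.3, 0.6]
opening: 0.746
t 1.1 p [ 0.4014 -0.2815  0.231 ] q [ 9.562e-01 -2.928e-01 -2.000e-04 -1.000e-04] F [ 0.3 -0.3  0.6] M [-0.02 -0.03 -0.03] op 0.746 j [-0.82 -0.13  2.02  0.    1.25 -0.22]
xyz [-0.0112 -0.3427  0.001 ] dr [-3.000e-04  4.000e-04 -5.482e-01]
```

```bash
python3 -m jog '[{"grip":0.3,"xyz":[-0.001,-0.035,0],"dr":[0,0,-0.06]},{"grip":0.3,"xyz":[-0.002,-0.07,0],"dr":[0,0,-0.12]},{"grip":0.3,"xyz":[-0.004,-0.105,0],"dr":[0,0,-0.18]},{"grip":0.3,"xyz":[-0.005,-0.14,0],"dr":[0,0,-0.24]},{"grip":0.3,"xyz":[-0.006,-0.175,0],"dr":[0,0,-0.3]},{"grip":0.3,"xyz":[-0.007,-0.21,0],"dr":[0,0,-0.36]},{"grip":0.3,"xyz":[-0.008,-0.245,0],"dr":[0,0,-0.42]},{"grip":0.3,"xyz":[-0.009,-0.28,0],"dr":[0,0,-0.48]},{"grip":0.3,"xyz":[-0.01,-0.315,0],"dr":[0,0,-0.548]},{"grip":0.3,"xyz":[-0.011,-0.343,0.001],"dr":[0,0,-0.548]},{"grip":0.3,"xyz":[-0.011,-0.343,0.001],"dr":[0,0,-0.548]},{"grip":0.3,"xyz":[-0.011,-0.343,0.001],"dr":[0,0,-0.548]}]' 30; python3 -c "
from h import *
st();go([.584,.0088,.133],-.046)
crop('side','s1',220,180,120,120,5);crop('top','t1',200,130,120,110,5)"
```

```text
time: 2.1
eef_pos: [0.5847, 0.0078, 0.2294]
tcp_rot: [1.0, -0.023, -0.001, 0.0]
contact_force: [-0.5, 0.7, -0.0]
opening: 0.7
t 2.1 p [0.5847 0.0078 0.2294] q [ 9.997e-01 -2.310e-02 -9.000e-04  0.000e+00] F [-0.5  0.7 -0. ] M [-0.02 -0.04 -0.05] op 0.7 j [-0.16  0.09  1.8  -0.    1.25 -0.11]
xyz [-0.0006 -0.001   0.0965] dr [ 0.0001  0.0018 -0.0003]
```

View pics/s1.png

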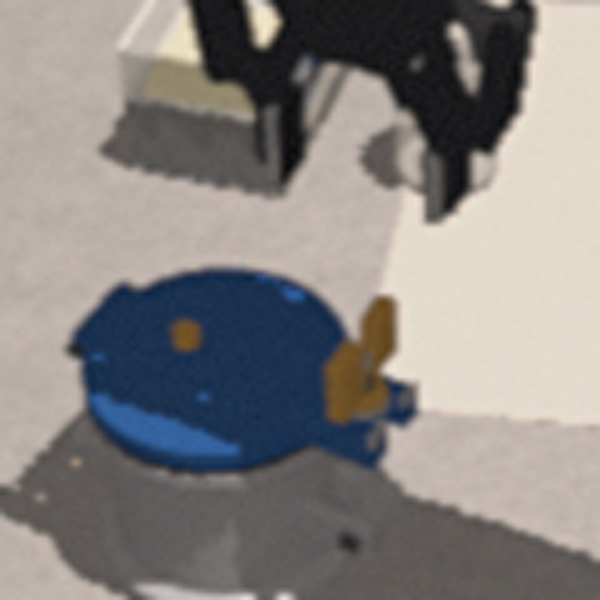

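The open fingers are above the nut, one each side of the wings. I'll lower them and close gently.

```bash
python3 -m jog '[{"grip":0.3,"xyz":[0,-0.001,0.02]},{"grip":0.3,"xyz":[0,-0.001,0.04]},{"grip":0.3,"xyz":[0,-0.001,0.06]},{"grip":0.3,"xyz":[0,-0.001,0.08]},{"grip":0.3,"xyz":[0,-0.001,0.09]},{"grip":0.3,"xyz":[0,-0.001,0.096]},{"grip":0.5,"xyz":[0,-0.001,0.096]},{"grip":0.7,"xyz":[0,-0.001,0.096]},{"grip":0.75,"xyz":[0,-0.001,0.096]},{"grip":0.75,"xyz":[0,-0.001,0.096]}]' 25; python3 -c "
from h import *
st()
crop('side','s2',220,180,120,120,5);crop('top','t2',200,130,120,110,5)"
```

```text
t 2.2 p [0.5842 0.0061 0.2297] q [ 9.997e-01 -2.450e-02 -7.000e-04  1.000e-04] F [-0.2  0.5 -0.1] M [ 0.01  0.02 -0.05] op 0.701 j [-0.16  0.09  1.81 -0.    1.25 -0.11]invalid input at $[0]: expected keys grip, xyz, dr
```

View pics/s2.png

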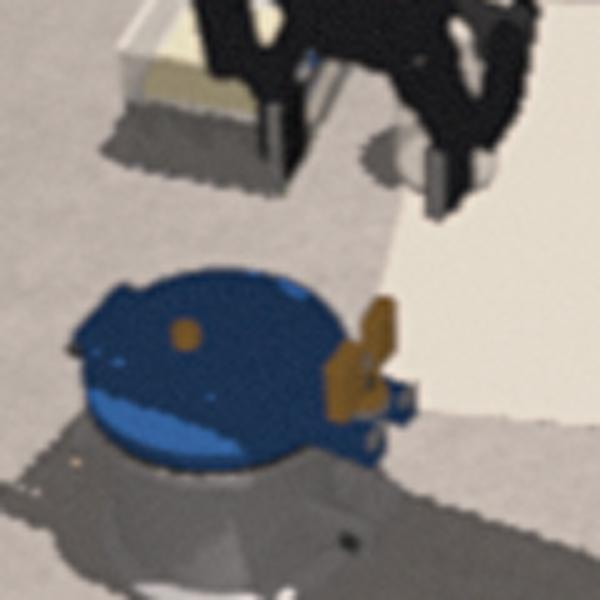

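The call was refused because dr is required, so nothing moved. I'm resending it in full.

```bash
python3 -m jog '[{"grip":0.3,"xyz":[0,-0.002,0.02],"dr":[0,0,0]},{"grip":0.3,"xyz":[0,-0.002,0.04],"dr":[0,0,0]},{"grip":0.3,"xyz":[0,-0.002,0.06],"dr":[0,0,0]},{"grip":0.3,"xyz":[0,-0.002,0.08],"dr":[0,0,0]},{"grip":0.3,"xyz":[0,-0.002,0.09],"dr":[0,0,0]},{"grip":0.3,"xyz":[0,-0.002,0.096],"dr":[0,0,0]},{"grip":0.5,"xyz":[0,-0.002,0.096],"dr":[0,0,0]},{"grip":0.7,"xyz":[0,-0.002,0.096],"dr":[0,0,0]},{"grip":0.75,"xyz":[0,-0.002,0.096],"dr":[0,0,0]},{"grip":0.75,"xyz":[0,-0.002,0.096],"dr":[0,0,0]}]' 25; python3 -c "
from h import *
st()
crop('side','s2',220,180,120,120,5);crop('top','t2',200,130,120,110,5)"
```

```text
time: 3.13
eef_pos: [0.5858, 0.0083, 0.1359]
tcp_rot: [1.0, -0.025, 0.001, 0.0]
contact_force: [-0.3, 0.2, -0.7]
opening: 0.25
t 3.13 p [0.5858 0.0083 0.1359] q [ 9.997e-01 -2.450e-02  1.400e-03  2.000e-04] F [-0.3  0.2 -0.7] M [-0.05 -0.01  0.02] op 0.25 j [-0.16  0.19  1.88 -0.    1.07 -0.11]
```

View pics/s2.png

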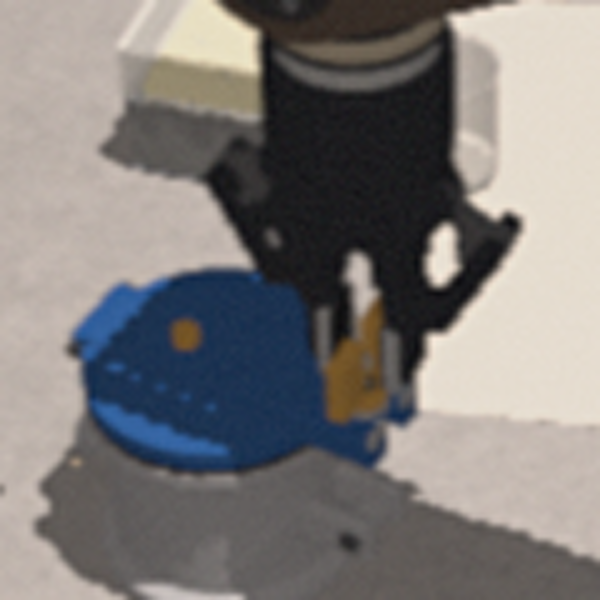

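The fingers are centred on the wings with no contact yet, so I close on them.

```bash
python3 -m jog '[{"grip":0.85,"xyz":[0,0,0.001],"dr":[0,0,0]},{"grip":0.9,"xyz":[0,0,0.002],"dr":[0,0,0]},{"grip":0.95,"xyz":[0,0,0.002],"dr":[0,0,0]},{"grip":1,"xyz":[0,0,0.002],"dr":[0,0,0]},{"grip":1,"xyz":[0,0,0.002],"dr":[0,0,0]}]' 40; python3 -c "
from h import *
st()"
```

```text
time: 3.65
eef_pos: [0.5861, 0.0084, 0.1339]
tcp_rot: [1.0, -0.025, 0.002, 0.0]
contact_force: [0.1, 0.6, 5.8]
opening: 0.107
t 3.65 p [0.5861 0.0084 0.1339] q [ 0.9997 -0.0247  0.0016  0.    ] F [0.1 0.6 5.8] M [ 0.08 -0.12 -0.14] op 0.107 j [-0.16  0.19  1.88  0.    1.07 -0.11]
```

```bash
python3 -m jog '[{"grip":1,"xyz":[0,0,0],"dr":[0,0,-0.06]},{"grip":1,"xyz":[0,0,-0.0003],"dr":[0,0,-0.16]},{"grip":1,"xyz":[0,0,-0.0004],"dr":[0,0,-0.26]},{"grip":1,"xyz":[0,0,-0.0006],"dr":[0,0,-0.36]},{"grip":1,"xyz":[0,0,-0.0007],"dr":[0,0,-0.46]},{"grip":1,"xyz":[0,0,-0.0008],"dr":[0,0,-0.5]}]' 40; python3 -c "
from h import *
st()"
```

```text
time: 4.15
eef_pos: [0.5871, 0.0087, 0.1348]
tcp_rot: [0.974, 0.225, 0.003, 0.001]
contact_force: [4.0, 0.7, 3.4]
opening: 0.111
t 4.15 p [0.5871 0.0087 0.1348] q [9.743e-01 2.252e-01 3.200e-03 5.000e-04] F [4.  0.7 3.4] M [ 0.2  -0.7  -0.13] op 0.111 j [-0.16  0.19  1.88  0.    1.07 -0.61]
```

```bash
python3 -m jog '[{"grip":1,"xyz":[0.0009,0.0004,-0.0001],"dr":[0,0,-0.08]},{"grip":1,"xyz":[0.0018,0.0009,-0.0003],"dr":[0,0,-0.18]},{"grip":1,"xyz":[0.0018,0.0009,-0.0004],"dr":[0,0,-0.28]},{"grip":1,"xyz":[0.0018,0.0009,-0.0006],"dr":[0,0,-0.38]},{"grip":1,"xyz":[0.0018,0.0009,-0.0008],"dr":[0,0,-0.48]},{"grip":1,"xyz":[0.0018,0.0009,-0.0009],"dr":[0,0,-0.58]},{"grip":1,"xyz":[0.0018,0.0009,-0.0011],"dr":[0,0,-0.68]},{"grip":1,"xyz":[0.0018,0.0009,-0.0012],"dr":[0,0,-0.78]},{"grip":1,"xyz":[0.0018,0.0009,-0.0014],"dr":[0,0,-0.88]},{"grip":1,"xyz":[0.0018,0.0009,-0.0016],"dr":[0,0,-0.98]},{"grip":1,"xyz":[0.0018,0.0009,-0.0016],"dr":[0,0,-1.0]}]' 40; python3 -c "
from h import *
st()"
```

```text
time: 5.07
eef_pos: [0.5891, 0.0106, 0.1364]
tcp_rot: [0.747, 0.664, 0.004, 0.001]
contact_force: [3.3, 6.5, 5.0]
opening: 0.109
t 5.07 p [0.5891 0.0106 0.1364] q [7.474e-01 6.644e-01 4.000e-03 6.000e-04] F [3.3 6.5 5. ] M [ 1.15 -0.67 -0.12] op 0.109 j [-0.16  0.19  1.87  0.01  1.07 -1.61]
```

```bash
python3 -m jog '[{"grip":1,"xyz":[0.0010,0.0005,-0.0001],"dr":[0,0,-0.08]},{"grip":1,"xyz":[0.0022,0.001,-0.0003],"dr":[0,0,-0.18]},{"grip":1,"xyz":[0.0022,0.001,-0.0004],"dr":[0,0,-0.28]},{"grip":1,"xyz":[0.0022,0.001,-0.0006],"dr":[0,0,-0.38]},{"grip":1,"xyz":[0.0022,0.001,-0.0008],"dr":[0,0,-0.48]},{"grip":1,"xyz":[0.0022,0.001,-0.0009],"dr":[0,0,-0.58]},{"grip":1,"xyz":[0.0022,0.001,-0.0011],"dr":[0,0,-0.68]},{"grip":1,"xyz":[0.0022,0.001,-0.0012],"dr":[0,0,-0.78]},{"grip":1,"xyz":[0.0022,0.001,-0.0014],"dr":[0,0,-0.88]},{"grip":1,"xyz":[0.0022,0.001,-0.0016],"dr":[0,0,-0.98]},{"grip":1,"xyz":[0.0022,0.001,-0.0016],"dr":[0,0,-1.0]}]' 40; python3 -c "
from h import *
st();crop('side','s3',220,180,120,120,5);crop('top','t3',200,130,120,110,5)"
```

```text
time: 5.98
eef_pos: [0.5889, 0.0132, 0.1378]
tcp_rot: [0.337, 0.941, 0.003, 0.0]
contact_force: [-0.3, 8.0, 6.9]
opening: 0.109
t 5.98 p [0.5889 0.0132 0.1378] q [3.373e-01 9.414e-01 3.000e-03 2.000e-04] F [-0.3  8.   6.9] M [ 1.32  0.03 -0.11] op 0.109 j [-0.15  0.19  1.87  0.01  1.08 -2.61]
```

View pics/s3.png

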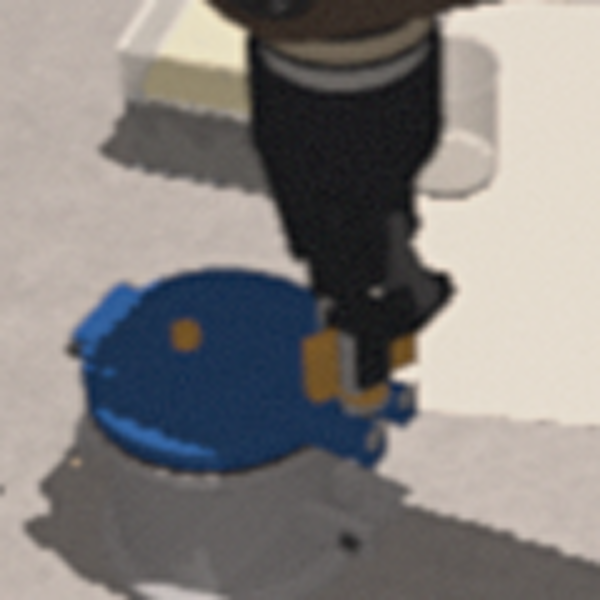

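Turned 2.5 rad, about 4 mm of rise, with small forces. I'll release, lift and look.

```bash
python3 -m jog '[{"grip":0.8,"xyz":[0,0,0],"dr":[0,0,0]},{"grip":0.7,"xyz":[0,0,0],"dr":[0,0,0]},{"grip":0.6,"xyz":[0,0,0],"dr":[0,0,0]}]' 40; python3 -c "
from h import *
st()";python3 -m jog '[{"grip":0.5,"xyz":[0,0,-0.02],"dr":[0,0,0]},{"grip":0.4,"xyz":[0,0,-0.05],"dr":[0,0,0]},{"grip":0.4,"xyz":[0,0,-0.08],"dr":[0,0,0]},{"grip":0.4,"xyz":[0,0,-0.09],"dr":[0,0,0]},{"grip":0.4,"xyz":[0,0,-0.09],"dr":[0,0,0]}]' 40; python3 -c "
from h import *
st();a=crop('side','s4',220,180,120,120,5);crop('top','t4',200,130,120,110,5)
cv2.imwrite('pics/s4z.png',cv2.resize(a[232:276,274:314],(540,594),interpolation=0))
"
```

```text
time: 6.33
eef_pos: [0.5874, 0.0104, 0.1355]
tcp_rot: [0.338, 0.941, -0.0, -0.001]
contact_force: [0.6, -0.6, 0.1]
opening: 0.398
t 6.33 p [0.5874 0.0104 0.1355] q [ 3.383e-01  9.410e-01 -5.000e-04 -8.000e-04] F [ 0.6 -0.6  0.1] M [ 0.02 -0.01 -0.04] op 0.398 j [-0.15  0.19  1.87 -0.    1.08 -2.61]
time: 6.75
eef_pos: [0.5899, 0.0099, 0.2299]
tcp_rot: [0.339, 0.941, 0.0, 0.003]
contact_force: [-0.3, -0.1, 0.3]
opening: 0.597
t 6.75 p [0.5899 0.0099 0.2299] q [3.386e-01 9.409e-01 5.000e-04 3.300e-03] F [-0.3 -0.1  0.3] M [-0.01 -0.01 -0.01] op 0.597 j [-0.15  0.1   1.8  -0.    1.24 -2.61]
```

View pics/s4z.png

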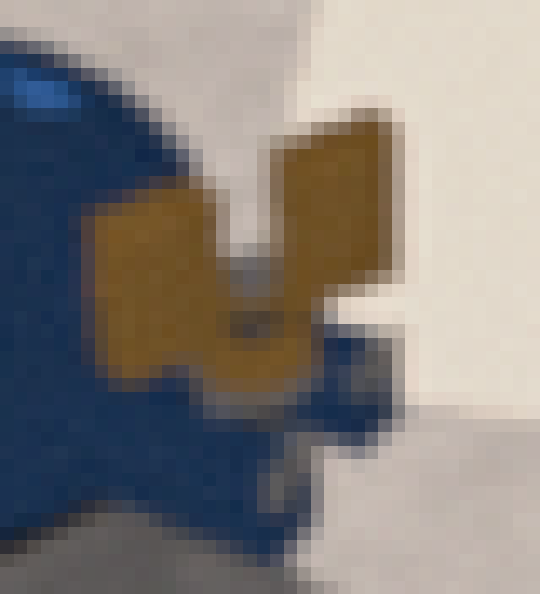

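View pics/s4.png

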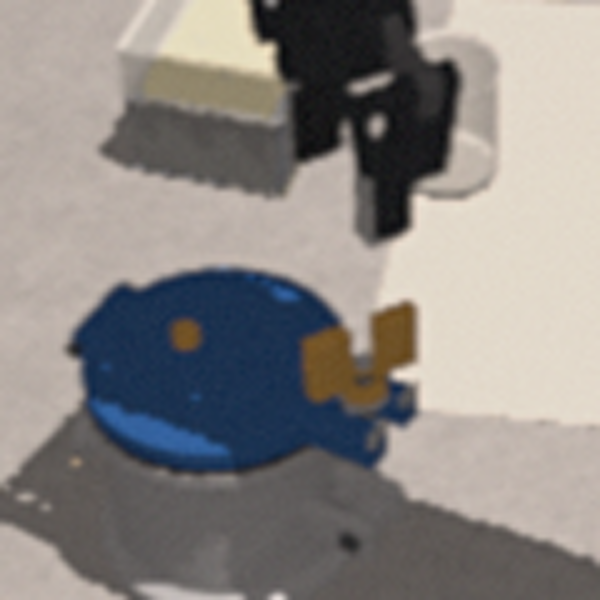

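View pics/t4.png

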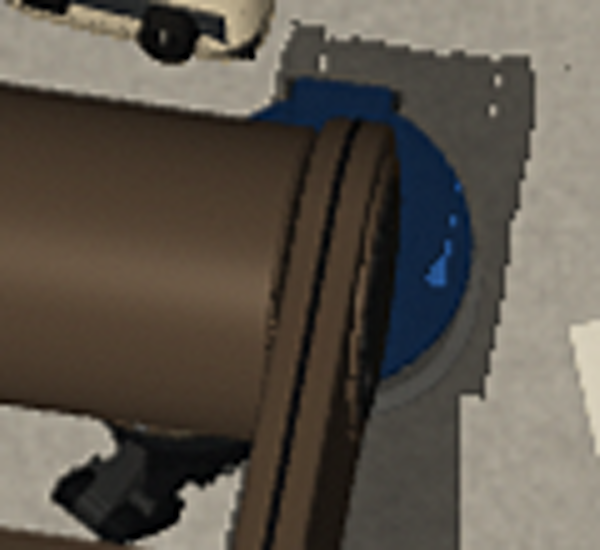

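```bash
python3 - <<'E'
from h import *
lid=np.array([.6581,-.0004,.117])
th=np.linspace(0,2*np.pi,400)
C=np.array([proj('side',lid+.0585*np.array([np.cos(t),np.sin(t),0])) for t in th])
print('pred lid: top row',C[:,1].min(),'at x',C[C[:,1].argmin(),0],'left',C[:,0].min(),'at row',C[C[:,0].argmin(),1])
a=cv2.imread('pics/side0.png');g=a.astype(int)
for x in (258,262,266,270): print('col',x,[tuple(g[y,x]) for y in range(230,239)])
print('row252',[tuple(g[252,x]) for x in range(232,242)])
print('vent pred if on lid z .124', [ (proj('side',plane('top',264.8,169.5,z))).round(1) for z in(.120,.122,.124)])
for pic,t,zz in(('s0',-.046,(.0703,.0735)),('s4',2.454,(.0743,.0775))):
  ex=np.array([np.cos(t),np.sin(t),0]);ey=np.array([-np.sin(t),np.cos(t),0])
  for z0 in zz:
    c=plane('top',257.4,213,.164);c[2]=.05+z0
    print(pic,z0)
    for a_ in(5,-5):
      for b_ in (26,-26):
        print('  ',a_,b_,'top',proj('side',c+ex*a_/1e3+ey*b_/1e3+[0,0,.042]).round(1),'bot',proj('side',c+ex*a_/1e3+ey*b_/1e3+[0,0,.010]).round(1))
    W=np.array([proj('side',c+.011*np.array([np.cos(q),np.sin(q),0])) for q in th]);print('  washer bottom',W[W[:,1].argmax()])
E
```

```text
pred lid: top row 231.52528639870965 at x 266.01060872137396 left 236.73762767381692 at row 251.51314404021315
col 258 [(np.int64(159), np.int64(168), np.int64(179)), (np.int64(163), np.int64(171), np.int64(181)), (np.int64(163), np.int64(172), np.int64(182)), (np.int64(161), np.int64(160), np.int64(169)), (np.int64(147), np.int64(108), np.int64(93)), (np.int64(140), np.int64(81), np.int64(40)), (np.int64(144), np.int64(87), np.int64(45)), (np.int64(143), np.int64(86), np.int64(42)), (np.int64(144), np.int64(89), np.int64(48))]
col 262 [(np.int64(159), np.int64(166), np.int64(176)), (np.int64(163), np.int64(171), np.int64(183)), (np.int64(160), np.int64(165), np.int64(173)), (np.int64(149), np.int64(129), np.int64(120)), (np.int64(144), np.int64(93), np.int64(61)), (np.int64(141), np.int64(84), np.int64(40)), (np.int64(144), np.int64(89), np.int64(46)), (np.int64(141), np.int64(88), np.int64(46)), (np.int64(143), np.int64(89), np.int64(48))]
col 266 [(np.int64(159), np.int64(167), np.int64(177)), (np.int64(163), np.int64(171), np.int64(184)), (np.int64(163), np.int64(167), np.int64(1
[... 1499 characters left out ...]
0 0.0735
   5 26 top [285.9 251.2] bot [286.5 262.4]
   5 -26 top [296.5 235.3] bot [296.9 246.5]
   -5 26 top [290.4 252.5] bot [290.9 263.7]
   -5 -26 top [300.8 236.6] bot [301.2 247.7]
  washer bottom [293.92539197 262.01912736]
s4 0.0743
   5 26 top [305.7 240.6] bot [305.9 251.7]
   5 -26 top [283.4 249.4] bot [284.1 260.6]
   -5 26 top [303.3 237.8] bot [303.6 248.9]
   -5 -26 top [281.1 246.5] bot [281.8 257.6]
  washer bottom [293.91403933 261.74875174]
s4 0.0775
   5 26 top [305.6 239.4] bot [305.9 250.6]
   5 -26 top [283.4 248.2] bot [284.  259.5]
   -5 26 top [303.3 236.6] bot [303.5 247.8]
   -5 -26 top [281.1 245.3] bot [281.8 256.6]
  washer bottom [293.86851862 260.66462641]
```

The nut is upright and raised. With the side-view offset corrected against the lid rim, nut_face is at about 76–77 mm from the hinge, above the 75–76 mm needed and short of 78.5. Next I close the fingers, put them on the pot side of the wings and push outwards gently, watching the force.

```bash
python3 -c "
from h import *
go([.622,.002,.23],2.454);go([.622,.002,.147],2.454)"
```

```text
xyz [-0.0319  0.0155 -0.005 ] dr [-0.001  -0.0012 -0.0032]
xyz [-0.032   0.0156  0.078 ] dr [-0.001  -0.0012 -0.0032]
```

```bash
python3 -m jog '[{"grip":0.6,"xyz":[-0.016,0.008,-0.002],"dr":[0,0,0]},{"grip":0.8,"xyz":[-0.032,0.0155,-0.002],"dr":[0,0,0]},{"grip":1,"xyz":[-0.032,0.0155,-0.002],"dr":[0,0,0]},{"grip":1,"xyz":[-0.032,0.0155,-0.002],"dr":[0,0,0]},{"grip":1,"xyz":[-0.032,0.0155,0.02],"dr":[0,0,0]},{"grip":1,"xyz":[-0.032,0.0155,0.04],"dr":[0,0,0]},{"grip":1,"xyz":[-0.032,0.0155,0.06],"dr":[0,0,0]},{"grip":1,"xyz":[-0.032,0.0155,0.078],"dr":[0,0,0]},{"grip":1,"xyz":[-0.032,0.0155,0.078],"dr":[0,0,0]},{"grip":1,"xyz":[-0.032,0.0155,0.078],"dr":[0,0,0]}]' 40; python3 -c "
from h import *
st();a=crop('side','s5',220,180,120,120,5)"
```

```text
time: 7.68
eef_pos: [0.6205, 0.0025, 0.1459]
tcp_rot: [0.338, 0.941, -0.001, -0.003]
contact_force: [0.6, 0.6, 0.6]
opening: -0.002
t 7.68 p [0.6205 0.0025 0.1459] q [ 3.384e-01  9.410e-01 -5.000e-04 -2.700e-03] F [0.6 0.6 0.6] M [-0.01 -0.02 -0.04] op -0.002 j [-0.16  0.25  1.78 -0.    1.11 -2.61]
```

View pics/s5.png

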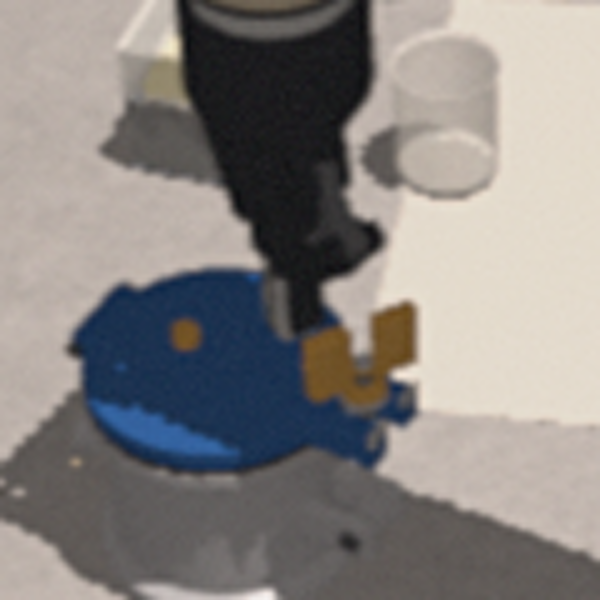

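The shut fingers stand clear on the pot side of the wings. I push towards world -x in small steps.

```bash
python3 -m jog '[{"grip":1,"xyz":[0.0039,-0.0032,0],"dr":[0,0,0]},{"grip":1,"xyz":[0.0077,-0.0064,0],"dr":[0,0,0]},{"grip":1,"xyz":[0.0093,-0.0076,0],"dr":[0,0,0]},{"grip":1,"xyz":[0.0108,-0.0089,0],"dr":[0,0,0]},{"grip":1,"xyz":[0.0108,-0.0089,0],"dr":[0,0,0]}]' 40; python3 -c "
from h import *
st()"
```

```text
time: 8.15
eef_pos: [0.6085, 0.0021, 0.149]
tcp_rot: [0.338, 0.941, 0.0, 0.0]
contact_force: [0.1, 0.7, 0.6]
opening: 0.001
t 8.15 p [0.6085 0.0021 0.149 ] q [3.385e-01 9.410e-01 1.000e-04 4.000e-04] F [0.1 0.7 0.6] M [ 0.04  0.01 -0.04] op 0.001 j [-0.16  0.22  1.81  0.    1.11 -2.61]
```

```bash
python3 -m jog '[{"grip":1,"xyz":[0.0015,-0.0013,0],"dr":[0,0,0]},{"grip":1,"xyz":[0.0031,-0.0025,0],"dr":[0,0,0]},{"grip":1,"xyz":[0.0046,-0.0038,0],"dr":[0,0,0]},{"grip":1,"xyz":[0.0046,-0.0038,0],"dr":[0,0,0]}]' 40; python3 -c "
from h import *
st()"; python3 -m jog '[{"grip":1,"xyz":[0.0015,-0.0013,0],"dr":[0,0,0]},{"grip":1,"xyz":[0.0031,-0.0025,0],"dr":[0,0,0]},{"grip":1,"xyz":[0.0031,-0.0025,0],"dr":[0,0,0]}]' 40; python3 -c "
from h import *
st();crop('side','s6',220,180,120,120,5)"
```

```text
time: 8.48
eef_pos: [0.6026, 0.0021, 0.1484]
tcp_rot: [0.338, 0.941, 0.0, 0.0]
contact_force: [-0.4, 0.2, -0.7]
opening: 0.001
t 8.48 p [0.6026 0.0021 0.1484] q [3.385e-01 9.410e-01 0.000e+00 3.000e-04] F [-0.4  0.2 -0.7] M [-0.03 -0.08  0.05] op 0.001 j [-0.16  0.21  1.83 -0.    1.1  -2.62]
time: 8.73
eef_pos: [0.5986, 0.0021, 0.1485]
tcp_rot: [0.338, 0.941, -0.0, 0.0]
contact_force: [1.7, -0.7, 0.7]
opening: -0.002
t 8.73 p [0.5986 0.0021 0.1485] q [ 3.385e-01  9.410e-01 -0.000e+00  2.000e-04] F [ 1.7 -0.7  0.7] M [-0.07 -0.07  0.03] op -0.002 j [-0.17  0.2   1.84 -0.    1.1  -2.62]
```

View pics/s6.png

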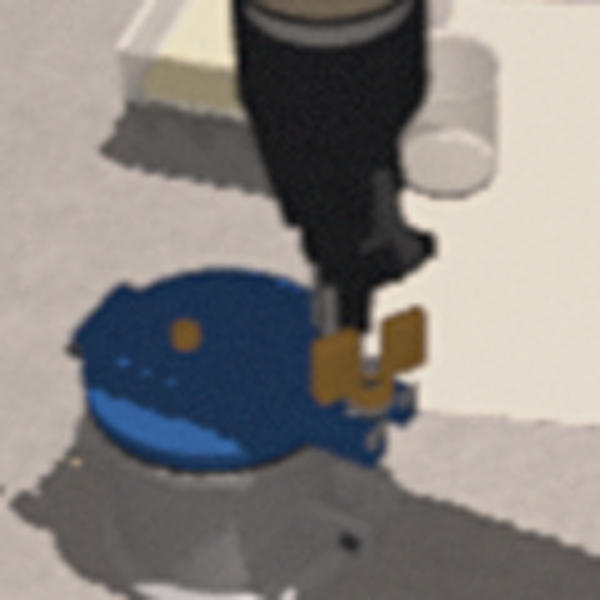

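The nut has moved about 2 px outwards under 1.7 N, so the bolt is following the push. I keep on in small steps while it passes the lips.

```bash
python3 -m jog '[{"grip":1,"xyz":[0.0012,-0.001,0],"dr":[0,0,0]},{"grip":1,"xyz":[0.0023,-0.0019,0],"dr":[0,0,0]},{"grip":1,"xyz":[0.0023,-0.0019,0],"dr":[0,0,0]}]' 40; python3 -c "
from h import *
st()"; python3 -m jog '[{"grip":1,"xyz":[0.0012,-0.001,0],"dr":[0,0,0]},{"grip":1,"xyz":[0.0023,-0.0019,0],"dr":[0,0,0]},{"grip":1,"xyz":[0.0023,-0.0019,0],"dr":[0,0,0]}]' 40; python3 -c "
from h import *
st();crop('side','s7',220,180,120,120,5)"
```

```text
time: 9.03
eef_pos: [0.5956, 0.0021, 0.1484]
tcp_rot: [0.338, 0.941, -0.0, 0.0]
contact_force: [-0.1, -0.0, 1.0]
opening: 0.003
t 9.03 p [0.5956 0.0021 0.1484] q [ 0.3385  0.941  -0.      0.    ] F [-0.1 -0.   1. ] M [ 0.03 -0.12  0.03] op 0.003 j [-0.17  0.19  1.85 -0.    1.1  -2.62]
time: 9.28
eef_pos: [0.5929, 0.0022, 0.1485]
tcp_rot: [0.339, 0.941, 0.0, 0.0]
contact_force: [2.8, -0.8, 0.0]
opening: 0.001
t 9.28 p [0.5929 0.0022 0.1485] q [3.385e-01 9.410e-01 1.000e-04 4.000e-04] F [ 2.8 -0.8  0. ] M [ 0.01 -0.31 -0.02] op 0.001 j [-0.17  0.19  1.85  0.    1.1  -2.62]
```

View pics/s7.png

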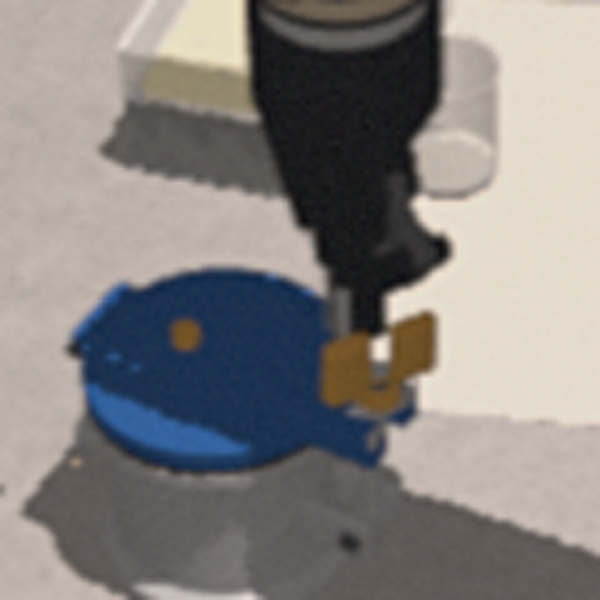

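Still moving freely under 3 N, so I continue along the arc.

```bash
python3 -m jog '[{"grip":1,"xyz":[0.0019,-0.0016,0],"dr":[0,0,0]},{"grip":1,"xyz":[0.0039,-0.0032,0],"dr":[0,0,0]},{"grip":1,"xyz":[0.0058,-0.0048,0],"dr":[0,0,0]},{"grip":1,"xyz":[0.0077,-0.0064,0.0005],"dr":[0,0,0]},{"grip":1,"xyz":[0.0077,-0.0064,0.0005],"dr":[0,0,0]}]' 40; python3 -c "
from h import *
st();crop('side','s8',220,180,120,120,5)
go([.564,.002,.143],2.454)
go([.5465,.002,.136],2.454)
go([.531,.002,.124],2.454)
go([.518,.002,.11],2.454)"
```

```text
time: 9.75
eef_pos: [0.5831, 0.002, 0.1484]
tcp_rot: [0.339, 0.941, 0.0, 0.001]
contact_force: [5.1, -0.3, 0.8]
opening: -0.001
t 9.75 p [0.5831 0.002  0.1484] q [3.385e-01 9.410e-01 2.000e-04 1.000e-03] F [ 5.1 -0.3  0.8] M [-0.04 -0.62 -0.01] op -0.001 j [-0.17  0.17  1.88  0.    1.1  -2.62]
xyz [ 0.0147 -0.0122  0.0054] dr [ 0.0008  0.0013 -0.0031]
xyz [ 0.0282 -0.0233  0.0123] dr [ 0.0008  0.0013 -0.0031]
xyz [ 0.0402 -0.0332  0.0243] dr [ 0.0008  0.0013 -0.0031]
xyz [ 0.0502 -0.0415  0.0383] dr [ 0.0008  0.0013 -0.0031]
```

View pics/s8.png

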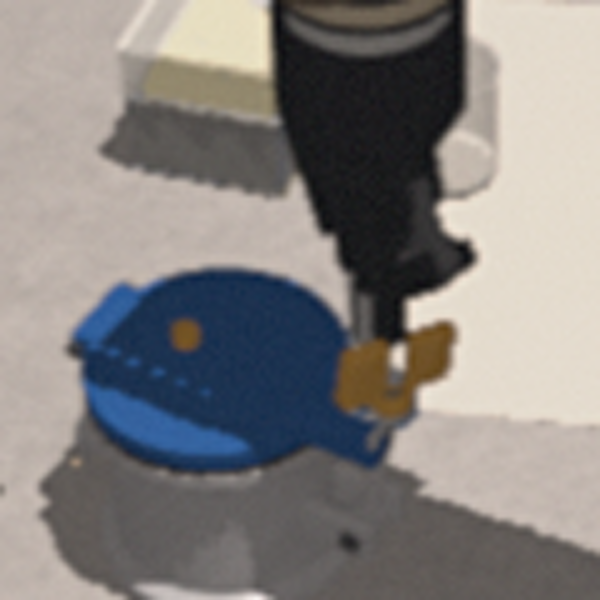

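```bash
python3 -m jog '[{"grip":1,"xyz":[0.0012,-0.001,0.0003],"dr":[0,0,0]},{"grip":1,"xyz":[0.0023,-0.0019,0.0006],"dr":[0,0,0]},{"grip":1,"xyz":[0.0031,-0.0025,0.001],"dr":[0,0,0]},{"grip":1,"xyz":[0.0031,-0.0025,0.001],"dr":[0,0,0]}]' 40; python3 -c "
from h import *
st()"
```

```text
time: 10.13
eef_pos: [0.5798, 0.002, 0.1479]
tcp_rot: [0.339, 0.941, 0.0, 0.002]
contact_force: [4.5, -0.0, 2.0]
opening: -0.001
t 10.13 p [0.5798 0.002  0.1479] q [3.385e-01 9.410e-01 4.000e-04 1.600e-03] F [ 4.5 -0.   2. ] M [-0.05 -0.79 -0.09] op -0.001 j [-0.17  0.16  1.89  0.    1.09 -2.62]
```

```bash
python3 -m jog '[{"grip":1,"xyz":[0.0015,-0.0013,0.0004],"dr":[0,0,0]},{"grip":1,"xyz":[0.0031,-0.0025,0.001],"dr":[0,0,0]},{"grip":1,"xyz":[0.0046,-0.0038,0.0016],"dr":[0,0,0]},{"grip":1,"xyz":[0.0046,-0.0038,0.0016],"dr":[0,0,0]}]' 40; python3 -c "
from h import *
st();crop('side','s9',220,180,120,120,5)"
```

```text
time: 10.47
eef_pos: [0.5727, 0.002, 0.1458]
tcp_rot: [0.338, 0.941, -0.0, 0.0]
contact_force: [2.6, -0.5, 2.4]
opening: -0.001
t 10.47 p [0.5727 0.002  0.1458] q [ 3.383e-01  9.410e-01 -3.000e-04  0.000e+00] F [ 2.6 -0.5  2.4] M [-0.14 -0.38 -0.03] op -0.001 j [-0.17  0.15  1.9  -0.    1.09 -2.62]
```

View pics/s9.png

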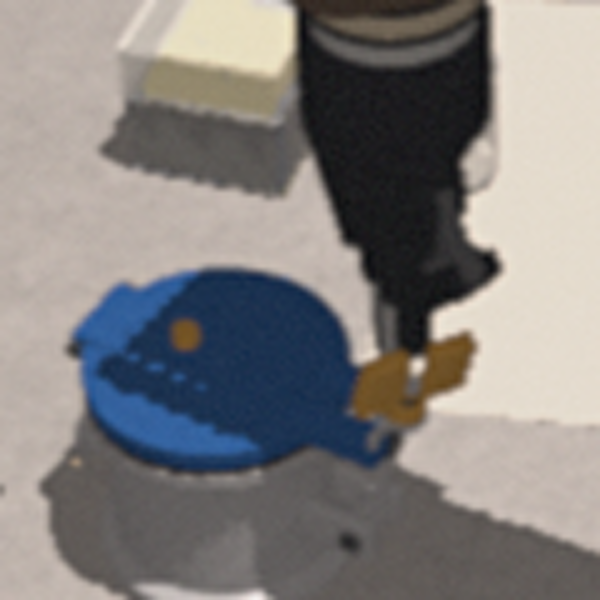

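The washer is past the lips and the force is down to about 3 N. I follow the arc downwards.

```bash
python3 -m jog '[{"grip":1,"xyz":[0.0067,-0.0055,0.002],"dr":[0,0,0]},{"grip":1,"xyz":[0.0135,-0.011,0.006],"dr":[0,0,0]},{"grip":1,"xyz":[0.020,-0.0165,0.010],"dr":[0,0,0]},{"grip":1,"xyz":[0.0263,-0.0216,0.016],"dr":[0,0,0]},{"grip":1,"xyz":[0.032,-0.0265,0.022],"dr":[0,0,0]},{"grip":1,"xyz":[0.032,-0.0265,0.022],"dr":[0,0,0]}]' 40; python3 -c "
from h import *
st();crop('side','s10',220,180,120,120,5)"
```

```text
time: 11.02
eef_pos: [0.5276, 0.0027, 0.1204]
tcp_rot: [0.338, 0.941, -0.001, -0.003]
contact_force: [-0.9, 0.2, -0.2]
opening: -0.002
t 11.02 p [0.5276 0.0027 0.1204] q [ 3.385e-01  9.410e-01 -6.000e-04 -3.300e-03] F [-0.9  0.2 -0.2] M [ 0.02  0.01 -0.03] op -0.002 j [-0.19  0.09  2.02 -0.    1.04 -2.64]
```

View pics/s10.png

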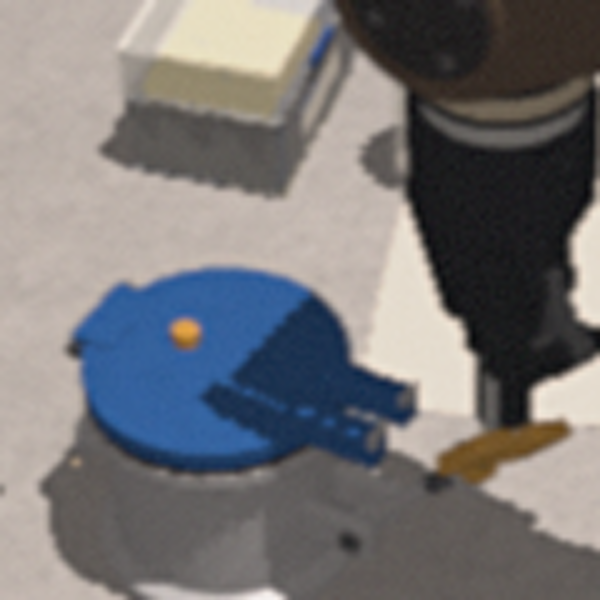

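The bolt has swung well past 0.6 rad and nothing is pressing. The finger is off to the -y side of it, so I lift, re-centre over the nut and press down from above.

```bash
python3 -c "
from h import *
go([.5276,.0027,.165],2.454);go([.508,.023,.165],2.454);go([.508,.023,.12],2.454)"
```

```text
xyz [ 0.0013 -0.0007 -0.0436] dr [-0.0023 -0.004  -0.0031]
xyz [ 0.0293  0.0024 -0.0435] dr [-0.0023 -0.004  -0.0031]
xyz [0.0291 0.0025 0.0015] dr [-0.0023 -0.004  -0.0031]
```

```bash
python3 -m jog '[{"grip":1,"xyz":[0,0,-0.03],"dr":[0,0,0]},{"grip":1,"xyz":[0,0,-0.044],"dr":[0,0,0]},{"grip":1,"xyz":[0.015,0.001,-0.044],"dr":[0,0,0]},{"grip":1,"xyz":[0.029,0.0025,-0.044],"dr":[0,0,0]},{"grip":1,"xyz":[0.029,0.0025,-0.044],"dr":[0,0,0]}]' 40; python3 -c "
from h import *
st();a=crop('side','s11',240,200,120,120,5)"
```

```text
time: 11.48
eef_pos: [0.5074, 0.0246, 0.1654]
tcp_rot: [0.338, 0.941, -0.0, -0.002]
contact_force: [0.5, 0.5, -0.2]
opening: 0.003
t 11.48 p [0.5074 0.0246 0.1654] q [ 3.378e-01  9.412e-01 -1.000e-04 -2.300e-03] F [ 0.5  0.5 -0.2] M [-0.05  0.04 -0.01] op 0.003 j [-0.15 -0.02  2.04  0.    1.12 -2.6 ]
```

View pics/s11.png

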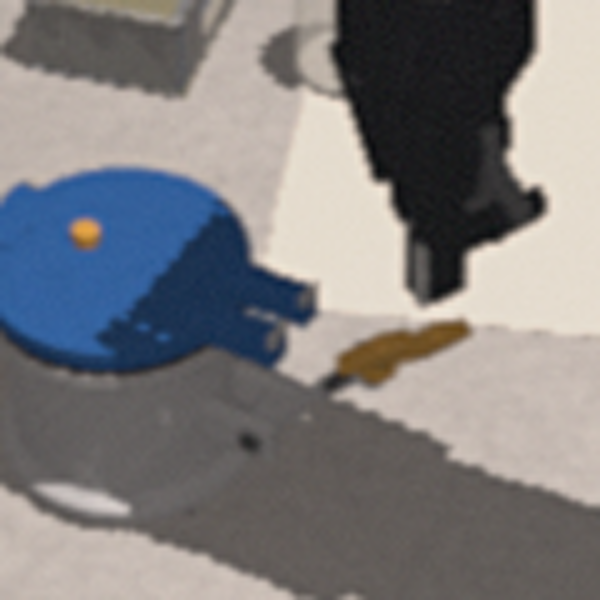

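```bash
python3 -m jog '[{"grip":1,"xyz":[0,0,0.015],"dr":[0,0,0]},{"grip":1,"xyz":[0,0,0.03],"dr":[0,0,0]},{"grip":1,"xyz":[0,0,0.042],"dr":[0,0,0]},{"grip":1,"xyz":[0,0,0.05],"dr":[0,0,0]},{"grip":1,"xyz":[0,0,0.058],"dr":[0,0,0]},{"grip":1,"xyz":[0,0,0.066],"dr":[0,0,0]},{"grip":1,"xyz":[0,0,0.066],"dr":[0,0,0]}]' 40; python3 -c "
from h import *
st();a=crop('side','s12',240,200,120,120,5)"
```

```text
time: 12.12
eef_pos: [0.4814, 0.0272, 0.0906]
tcp_rot: [0.335, 0.941, -0.01, -0.041]
contact_force: [-55.6, 4.3, 24.0]
opening: 0.0
t 12.12 p [0.4814 0.0272 0.0906] q [ 0.335   0.9413 -0.0098 -0.0405] F [-55.6   4.3  24. ] M [0.94 9.77 0.53] op 0.0 j [-0.15  0.08  2.1  -0.    1.05 -2.61]
```

View pics/s12.png

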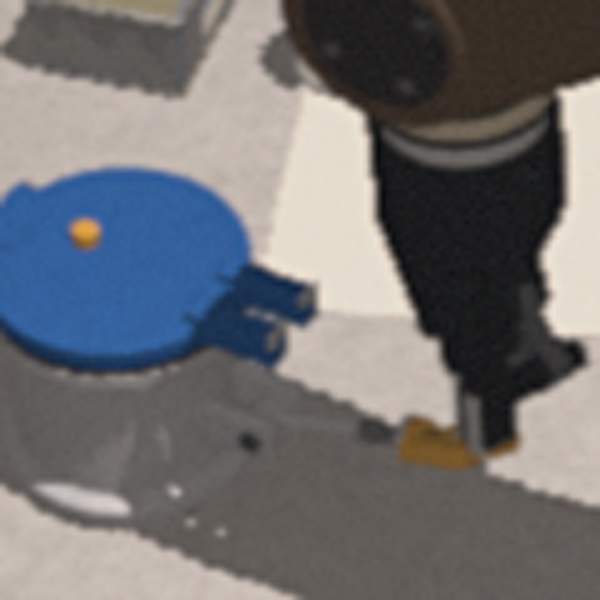

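A 55 N sideways load: the fingertip has slid 26 mm outwards along the tilted wing, as if against a ramp. I unload it by moving the command to where the tool is, then lift.

```bash
python3 -m jog '[{"grip":1,"xyz":[0.012,-0.010,-0.004],"dr":[0,0,0]},{"grip":1,"xyz":[0.022,-0.018,-0.008],"dr":[0,0,0]},{"grip":1,"xyz":[0.022,-0.018,-0.012],"dr":[0,0,0]}]' 40; python3 -c "
from h import *
st()"
```

```text
time: 12.42
eef_pos: [0.4781, 0.0235, 0.1105]
tcp_rot: [0.338, 0.941, -0.001, -0.003]
contact_force: [-0.1, 0.2, 0.9]
opening: 0.001
t 12.42 p [0.4781 0.0235 0.1105] q [ 3.381e-01  9.411e-01 -7.000e-04 -3.200e-03] F [-0.1  0.2  0.9] M [-0.01 -0.04  0.  ] op 0.001 j [-0.16 -0.01  2.14 -0.    1.01 -2.61]
```

Unloaded. I'll lift and look before going on.

```bash
python3 -m jog '[{"grip":1,"xyz":[0,0,-0.03],"dr":[0,0,0]},{"grip":1,"xyz":[0,0,-0.06],"dr":[0,0,0]},{"grip":1,"xyz":[0,0,-0.06],"dr":[0,0,0]}]' 40; python3 -c "
from h import *
st();a=crop('side','s13',270,210,100,100,6);crop('top','t13',200,150,120,110,5)"
```

```text
time: 12.67
eef_pos: [0.4866, 0.0221, 0.1797]
tcp_rot: [0.338, 0.941, 0.001, 0.006]
contact_force: [1.6, -0.3, 0.9]
opening: 0.0
t 12.67 p [0.4866 0.0221 0.1797] q [0.3384 0.941  0.0011 0.0061] F [ 1.6 -0.3  0.9] M [-0.04 -0.02 -0.03] op 0.0 j [-0.16 -0.09  2.08 -0.    1.14 -2.61]
```

View pics/s13.png

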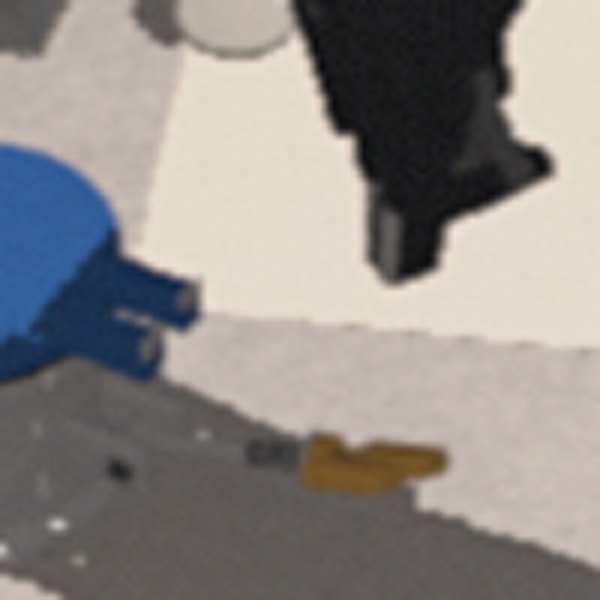

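View pics/t13.png

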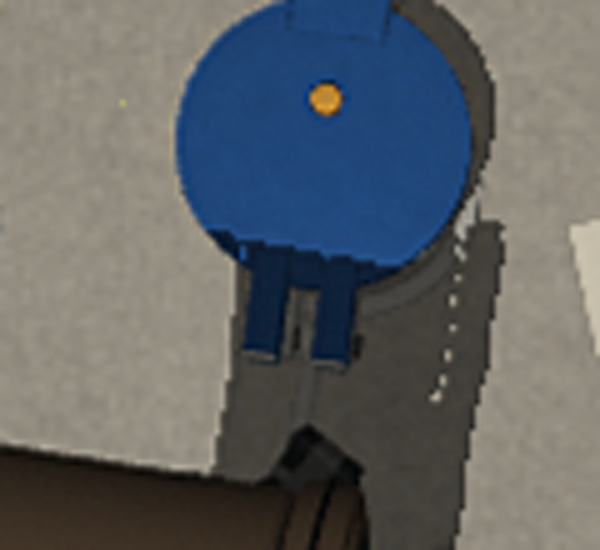

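```bash
python3 - <<'E'
from h import *
h=np.array([.5842,.0086,.05]);o=np.array([-.993,.12,0])
for th in(1.1,1.2,1.3,1.4,1.5,1.571):
    print(th,[(proj('side',h+r*(np.sin(th)*o+[0,0,np.cos(th)]))+[-1,1.5]).round(1).tolist() for r in(.04,.06,.0765,.0975,.1185)])
E
```

```text
1.1 [[308.3, 283.3], [315.6, 283.2], [321.8, 283.1], [329.8, 282.9], [338.0, 282.8]]
1.2 [[308.9, 284.7], [316.6, 285.3], [323.1, 285.8], [331.4, 286.5], [340.0, 287.1]]
1.3 [[309.5, 286.1], [317.4, 287.4], [324.1, 288.5], [332.7, 289.9], [341.4, 291.4]]
1.4 [[309.8, 287.5], [318.0, 289.5], [324.7, 291.1], [333.5, 293.3], [342.4, 295.5]]
1.5 [[310.1, 288.8], [318.2, 291.4], [325.1, 293.6], [333.9, 296.5], [342.8, 299.4]]
1.571 [[310.1, 289.7], [318.3, 292.8], [325.1, 295.4], [333.9, 298.7], [342.8, 302.0]]
```

The bolt is at about 1.2 rad: the shaft and washer line fits (316,285)→(323,286). The nut face is still at r ≈ 76 mm. The wings are awkward to press on, so I'll press on the bare shaft between hinge and washer (x ≈ 0.529) with the narrow side of the fingers, clear of both lug and washer.

```bash
python3 -c "
from h import *
go([.529,.0200,.18],1.571);go([.529,.0200,.09],1.571)"
```

```text
xyz [-0.0364  0.0269 -0.0049] dr [0.0038 0.0027 0.88  ]
xyz [-0.036   0.0267  0.0851] dr [0.0038 0.0027 0.88  ]
```

```bash
python3 -m jog '[{"grip":1,"xyz":[-0.006,0.0045,0],"dr":[0,0,0.11]},{"grip":1,"xyz":[-0.012,0.009,0],"dr":[0,0,0.22]},{"grip":1,"xyz":[-0.018,0.0135,0],"dr":[0,0,0.33]},{"grip":1,"xyz":[-0.024,0.018,0],"dr":[0,0,0.44]},{"grip":1,"xyz":[-0.03,0.0225,0],"dr":[0,0,0.55]},{"grip":1,"xyz":[-0.036,0.027,0],"dr":[0,0,0.66]},{"grip":1,"xyz":[-0.036,0.027,0],"dr":[0,0,0.77]},{"grip":1,"xyz":[-0.036,0.027,0],"dr":[0,0,0.88]},{"grip":1,"xyz":[-0.036,0.027,0],"dr":[0,0,0.88]},{"grip":1,"xyz":[-0.036,0.027,0],"dr":[0,0,0.88]}]' 40; python3 -c "
from h import *
st();go([.529,.0200,.09],1.571)"
```

```text
time: 13.6
eef_pos: [0.5265, 0.0206, 0.1716]
tcp_rot: [0.706, 0.708, -0.001, -0.001]
contact_force: [-0.6, 0.3, -0.2]
opening: 0.004
t 13.6 p [0.5265 0.0206 0.1716] q [ 0.7061  0.7082 -0.0008 -0.001 ] F [-0.6  0.3 -0.2] M [-0.03  0.   -0.04] op 0.004 j [-0.15  0.02  1.99 -0.    1.13 -1.73]
xyz [-0.0007  0.0027  0.0816] dr [-0.0026 -0.0004  0.0028]
```

```bash
python3 -m jog '[{"grip":1,"xyz":[0,0.0025,0.02],"dr":[0,0,0]},{"grip":1,"xyz":[0,0.0025,0.04],"dr":[0,0,0]},{"grip":1,"xyz":[0,0.0025,0.06],"dr":[0,0,0]},{"grip":1,"xyz":[0,0.0025,0.08],"dr":[0,0,0]},{"grip":1,"xyz":[0,0.0025,0.08],"dr":[0,0,0]},{"grip":1,"xyz":[0,0.0025,0.08],"dr":[0,0,0]}]' 40; python3 -c "
from h import *
st();crop('side','s14',270,210,100,100,6);crop('top','t14',200,150,120,110,5)"
```

```text
time: 14.1
eef_pos: [0.5283, 0.0207, 0.0917]
tcp_rot: [0.706, 0.708, -0.001, -0.002]
contact_force: [0.5, -0.6, 0.5]
opening: -0.001
t 14.1 p [0.5283 0.0207 0.0917] q [ 0.7065  0.7077 -0.0011 -0.0015] F [ 0.5 -0.6  0.5] M [ 0.01  0.01 -0.02] op -0.001 j [-0.15  0.13  2.04 -0.    0.98 -1.73]
```

View pics/s14.png

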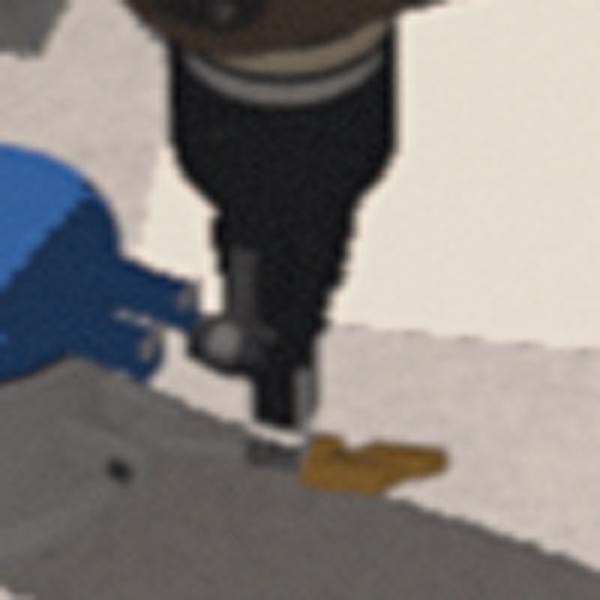

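The fingertip is just above the bare shaft, clear of the lug. I press down in small steps.

```bash
python3 -m jog '[{"grip":1,"xyz":[0,0,0.004],"dr":[0,0,0]},{"grip":1,"xyz":[0,0,0.008],"dr":[0,0,0]},{"grip":1,"xyz":[0,0,0.012],"dr":[0,0,0]},{"grip":1,"xyz":[0,0,0.012],"dr":[0,0,0]}]' 40; python3 -c "
from h import *
st()";python3 -m jog '[{"grip":1,"xyz":[0,0,0.003],"dr":[0,0,0]},{"grip":1,"xyz":[0,0,0.006],"dr":[0,0,0]},{"grip":1,"xyz":[0,0,0.009],"dr":[0,0,0]},{"grip":1,"xyz":[0,0,0.009],"dr":[0,0,0]}]' 40; python3 -c "
from h import *
st();crop('side','s15',270,210,100,100,6)"
```

```text
time: 14.53
eef_pos: [0.5294, 0.0206, 0.0808]
tcp_rot: [0.707, 0.707, -0.0, -0.0]
contact_force: [0.1, -0.0, -0.3]
opening: 0.004
t 14.53 p [0.5294 0.0206 0.0808] q [ 7.070e-01  7.072e-01 -0.000e+00 -1.000e-04] F [ 0.1 -0.  -0.3] M [ 0.01 -0.13  0.01] op 0.004 j [-0.15  0.15  2.04  0.    0.95 -1.72]
time: 14.87
eef_pos: [0.5293, 0.0206, 0.0715]
tcp_rot: [0.707, 0.707, -0.0, -0.0]
contact_force: [1.0, -0.2, -1.6]
opening: -0.003
t 14.87 p [0.5293 0.0206 0.0715] q [ 7.071e-01  7.071e-01 -0.000e+00 -1.000e-04] F [ 1.  -0.2 -1.6] M [-0.01 -0.25 -0.  ] op -0.003 j [-0.15  0.16  2.04  0.    0.94 -1.72]
```

View pics/s15.png

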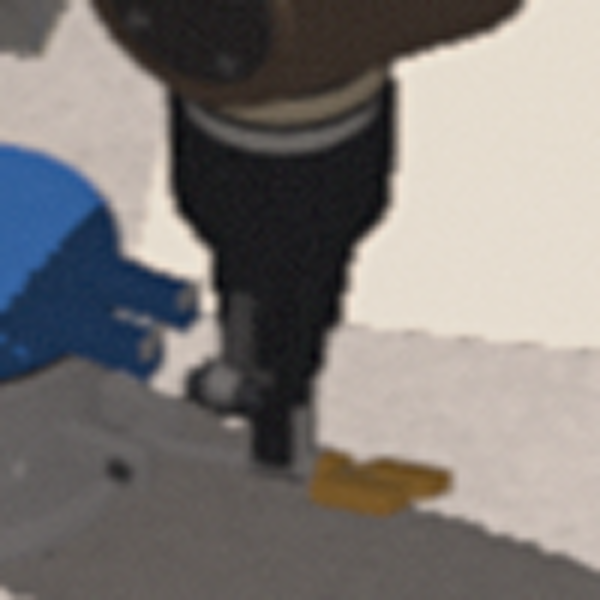

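The nut is going down with almost no force. Continuing.

```bash
python3 -m jog '[{"grip":1,"xyz":[0,0,0.003],"dr":[0,0,0]},{"grip":1,"xyz":[0,0,0.006],"dr":[0,0,0]},{"grip":1,"xyz":[0,0,0.009],"dr":[0,0,0]},{"grip":1,"xyz":[0,0,0.009],"dr":[0,0,0]}]' 40; python3 -c "
from h import *
st()";python3 -m jog '[{"grip":1,"xyz":[0,0,0.002],"dr":[0,0,0]},{"grip":1,"xyz":[0,0,0.004],"dr":[0,0,0]},{"grip":1,"xyz":[0,0,0.006],"dr":[0,0,0]},{"grip":1,"xyz":[0,0,0.006],"dr":[0,0,0]}]' 40; python3 -c "
from h import *
st();crop('side','s16',270,210,100,100,6)"
```

```text
time: 15.25
eef_pos: [0.5289, 0.0206, 0.0623]
tcp_rot: [0.707, 0.707, -0.0, -0.001]
contact_force: [-0.2, 0.8, 0.4]
opening: 0.001
t 15.25 p [0.5289 0.0206 0.0623] q [ 7.070e-01  7.072e-01 -5.000e-04 -6.000e-04] F [-0.2  0.8  0.4] M [ 0.04  0.   -0.02] op 0.001 j [-0.15  0.18  2.05 -0.    0.92 -1.72]
time: 15.58
eef_pos: [0.5293, 0.0206, 0.0567]
tcp_rot: [0.707, 0.707, -0.0, -0.0]
contact_force: [-0.5, 0.3, -0.6]
opening: 0.004
t 15.58 p [0.5293 0.0206 0.0567] q [ 7.071e-01  7.072e-01 -1.000e-04 -2.000e-04] F [-0.5  0.3 -0.6] M [-0.02 -0.03 -0.05] op 0.004 j [-0.15  0.19  2.05  0.    0.91 -1.72]
```

View pics/s16.png

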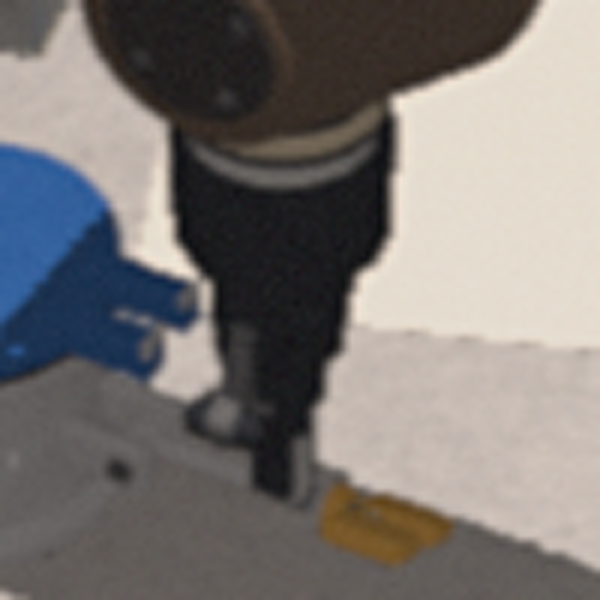

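The nut centre is now at about (334,297), close to the predicted level position (334,299). I go a little further to feel the stop.

```bash
python3 -m jog '[{"grip":1,"xyz":[0,0,0.001],"dr":[0,0,0]},{"grip":1,"xyz":[0,0,0.002],"dr":[0,0,0]},{"grip":1,"xyz":[0,0,0.002],"dr":[0,0,0]}]' 40; python3 -c "
from h import *
st()"; python3 -m jog '[{"grip":1,"xyz":[0,0,0.001],"dr":[0,0,0]},{"grip":1,"xyz":[0,0,0.0025],"dr":[0,0,0]},{"grip":1,"xyz":[0,0,0.0025],"dr":[0,0,0]}]' 40; python3 -c "
from h import *
st()"
```

```text
time: 15.88
eef_pos: [0.5295, 0.0206, 0.0551]
tcp_rot: [0.707, 0.707, 0.0, -0.0]
contact_force: [-0.0, -0.9, -0.3]
opening: 0.005
t 15.88 p [0.5295 0.0206 0.0551] q [ 0.7071  0.7072  0.     -0.    ] F [-0.  -0.9 -0.3] M [ 0.02 -0.    0.01] op 0.005 j [-0.15  0.19  2.05  0.    0.9  -1.72]
time: 16.13
eef_pos: [0.5297, 0.0205, 0.0538]
tcp_rot: [0.707, 0.707, -0.0, -0.0]
contact_force: [-3.4, 0.4, 5.8]
opening: -0.002
t 16.13 p [0.5297 0.0205 0.0538] q [ 7.070e-01  7.072e-01 -3.000e-04 -3.000e-04] F [-3.4  0.4  5.8] M [ 0.05  0.58 -0.04] op -0.002 j [-0.15  0.19  2.05 -0.    0.9  -1.72]
```

The force rises to 5.8 N at TCP z = 54 mm, which is the hinge height plus the shaft's 4 mm radius: the level stop. I lift clear and check.

```bash
python3 -m jog '[{"grip":1,"xyz":[0,0,-0.01],"dr":[0,0,0]},{"grip":1,"xyz":[0,0,-0.04],"dr":[0,0,0]},{"grip":1,"xyz":[0,0,-0.08],"dr":[0,0,0]},{"grip":1,"xyz":[0,0,-0.12],"dr":[0,0,0]},{"grip":1,"xyz":[0.04,0,-0.14],"dr":[0,0,0]},{"grip":1,"xyz":[0.08,0,-0.14],"dr":[0,0,0]},{"grip":1,"xyz":[0.12,0,-0.14],"dr":[0,0,0]},{"grip":1,"xyz":[0.16,0,-0.14],"dr":[0,0,0]},{"grip":1,"xyz":[0.2,0,-0.14],"dr":[0,0,0]},{"grip":1,"xyz":[0.24,0,-0.14],"dr":[0,0,0]},{"grip":1,"xyz":[0.24,0,-0.14],"dr":[0,0,0]},{"grip":1,"xyz":[0.24,0,-0.14],"dr":[0,0,0]}]' 40; python3 -c "
from h import *
st();crop('side','s17',270,210,100,100,6);crop('top','t17',200,150,120,110,5)"
```

```text
time: 17.13
eef_pos: [0.529, 0.2626, 0.1929]
tcp_rot: [0.706, 0.709, 0.0, 0.0]
contact_force: [-1.1, 0.5, 0.2]
opening: -0.001
t 17.13 p [0.529  0.2626 0.1929] q [7.056e-01 7.086e-01 1.000e-04 2.000e-04] F [-1.1  0.5  0.2] M [0.   0.06 0.06] op -0.001 j [ 0.29  0.14  1.82 -0.    1.18 -1.29]
```

View pics/s17.png

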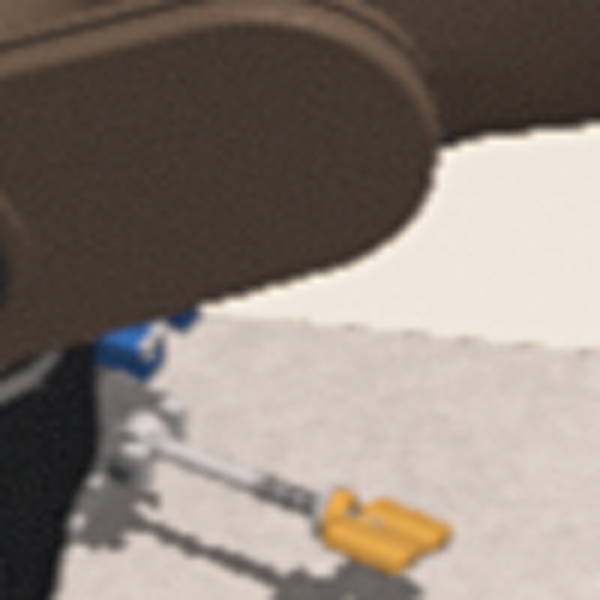

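View pics/t17.png

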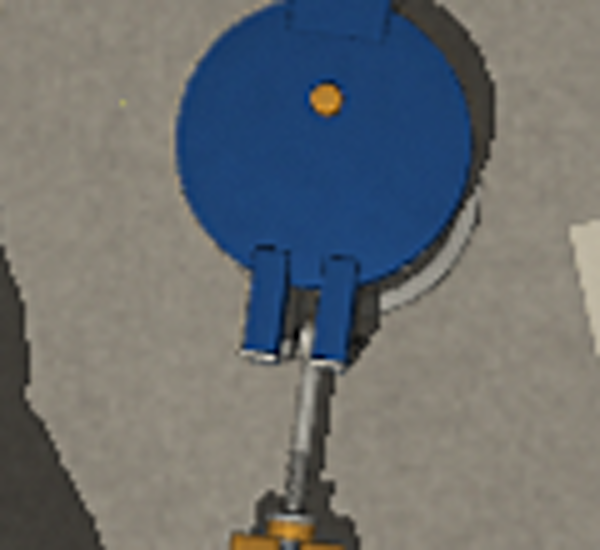

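View pics/t17_full.png

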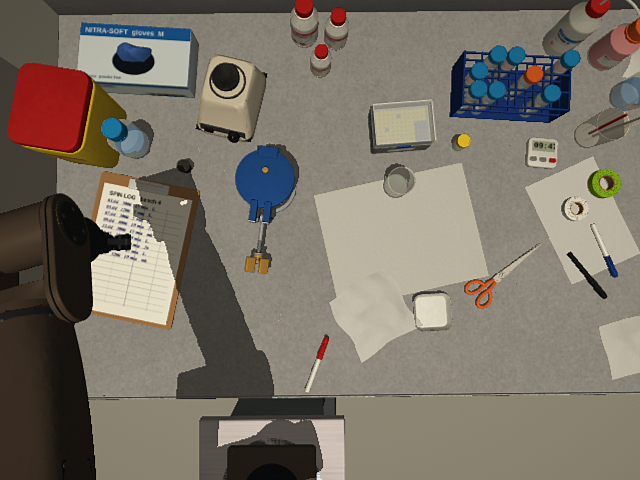

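The bolt is out of the slot and lies pointing away from the pot, with the other things in place. The wings now look parallel to the hinge, so the nut turned somewhat during the press on them. I check its position against the collar limit.

```bash
python3 - <<'E'
from h import *
a=cv2.imread('pics/t17_full.png')
cv2.imwrite('pics/t17z.png',cv2.resize(a[205:280,235:280],(450,750)[:2] if 0 else (360,600),interpolation=0))
s=cv2.imread('pics/s17_full.png')
cv2.imwrite('pics/s17z.png',cv2.resize(s[270:310,285:350],(780,480),interpolation=0))
lid=np.array([.6581,-.0004])
h=np.array([.5842,.0086,.05]);o=np.array([-.993,.12,0])
for r in(.0703,.0745,.0765,.0785,.0795,.0865,.1185): 
    print(r,'top-plane axis',proj('top',h+o*r).round(2),'rim top',proj('top',h+o*r+[0,0,.011]).round(2),'side',(proj('side',h+o*r)+[-1,1.5]).round(1))
m=cv2.inRange(cv2.cvtColor(a,cv2.COLOR_BGR2HSV),(8,110,60),(28,255,255))
for i in range(248,276): print(i,''.join('#' if v else '.' for v in m[i,240:276]), a[i,257].tolist())
E
```

```text
0.0703 top-plane axis [259.62 251.54] rim top [259.06 251.44] side [322.6 294.4]
0.0745 top-plane axis [259.4  253.52] rim top [258.83 253.44] side [324.3 295. ]
0.0765 top-plane axis [259.29 254.46] rim top [258.72 254.4 ] side [325.1 295.4]
0.0785 top-plane axis [259.18 255.4 ] rim top [258.61 255.35] side [326.  295.7]
0.0795 top-plane axis [259.12 255.87] rim top [258.55 255.83] side [326.4 295.8]
0.0865 top-plane axis [258.74 259.18] rim top [258.17 259.17] side [329.3 296.9]
0.1185 top-plane axis [257.  274.3] rim top [256.4  274.47] side [342.8 302. ]
248 .................................... [94, 101, 103]
249 .................................... [81, 87, 87]
250 .................................... [70, 75, 77]
251 .................................... [78, 83, 84]
252 .................................... [39, 40, 40]
253 .................................... [163, 165, 160]
254 ..............####.................. [91, 135, 167]
255 .............##########............. [52, 140, 193]
256 .............##########............. [56, 155, 213]
257 ......#################...........
[... 338 characters left out ...]
... [85, 87, 86]
264 .....##########....##########....... [123, 132, 135]
265 .....##########....##########....... [133, 141, 144]
266 .....##########....##########....... [130, 137, 141]
267 .....##########...###########....... [130, 137, 140]
268 .....##########...##########........ [135, 141, 143]
269 .....##########...##########........ [140, 144, 145]
270 .....#########....##########........ [114, 126, 131]
271 .....#########....##########........ [102, 116, 124]
272 ..................#########......... [123, 133, 134]
273 .......................####......... [127, 136, 141]
274 .................................... [125, 137, 144]
275 .................................... [125, 138, 143]
```

View pics/t17z.png

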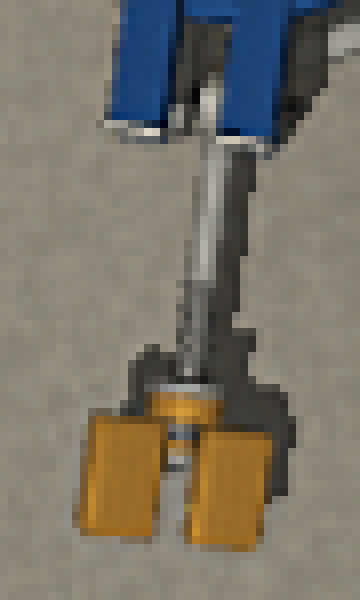

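View pics/s17z.png

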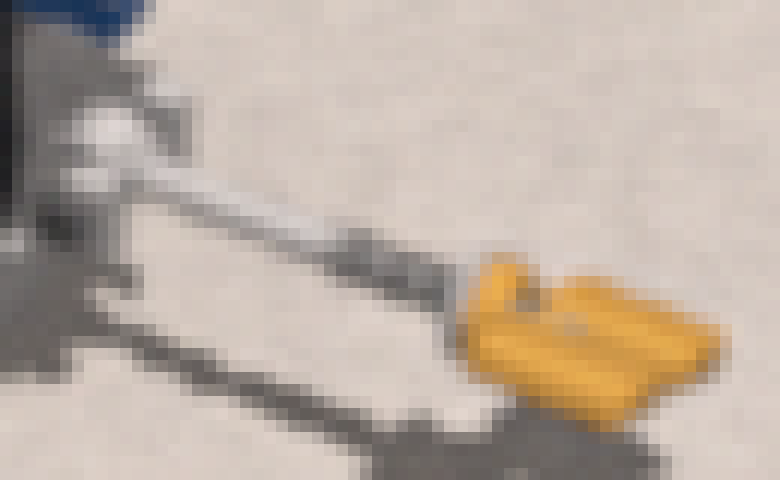

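```bash
python3 -c "
from h import *
for p in('t17_full','top0'):
    a=cv2.imread('pics/%s.png'%p);g=cv2.cvtColor(a,cv2.COLOR_BGR2HSV)
    m=((g[...,2]<45)*255).astype('uint8')[155:175,176:196];M=cv2.moments(m,True);print(p,'stopper',176+M['m10']/M['m00'],155+M['m01']/M['m00'])
    m=((g[...,2]>200)*255).astype('uint8')[285:335,405:460];M=cv2.moments(m,True);print('tray',405+M['m10']/M['m00'],285+M['m01']/M['m00'])
st();print(ctrl.sign_off())"
```

```text
t17_full stopper 183.95934959349594 166.47967479674796
tray 431.08191126279866 310.9226393629124
top0 stopper 184.47663551401868 166.09345794392524
tray 429.66267123287673 306.42808219178085
t 17.23 p [0.5293 0.2603 0.1927] q [ 7.069e-01  7.073e-01 -2.000e-04  1.000e-04] F [ 1.2 -0.1 -0.2] M [-0.   -0.02 -0.04] op 0.003 j [ 0.29  0.14  1.83 -0.    1.18 -1.29]
the job is handed in; nothing more can be done
None
```

The eyebolt is out of the slot and lying level, pointing away from the pot. The job was handed in at about 17 s with the arm clear, and no verdict was reported.

**What I did:** I turned the wing nut 2.5 rad anticlockwise, which raised it about 4 mm. I then pushed the bolt out gently from the pot side. The force peaked at about 5 N near 0.2 rad and fell once the washer was past the lips. Finally I pressed the bare shaft down until it met its stop. The stop showed as 5.8 N at a fingertip height of 54 mm, which is the shaft's top when level, and the last side picture agrees.

**What went wrong:** My first press down on the wings slid off and briefly gave about 55 N sideways at the wrist. The bolt was already well clear of the lug by then. I backed off and pressed on the shaft instead. That press also turned the nut about 0.56 rad further, which is about 0.9 mm of rise.

**Nut height is the least certain check:**
- **Before the swing:** the side view gave 76–77 mm from the hinge.
- **At the end:** the top view gave about 73–75 mm, even though the nut had by then turned further up.
- **My estimate:** the washer passed the lips with only light rubbing, so it was probably at about 75.5–76 mm. That puts it at about 76.5–77 mm now, short of the 78.5 mm limit.

**Other things on the bench:** The stopper did not move. The tray's measured centre shifted 4.7 px between the first and last pictures. I put that down to the arm's shadow, since the arm did not go near the tray, but I did not check it separately. The beaker looks unmoved in the top picture, but I did not measure it.

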